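# Pack the model tug in its carrying case, heaviest part lowest

### The arm

A 7-joint arm with a two-finger parallel gripper is mounted at the origin on the work surface. World frame = base frame: x ahead of the robot, y to its left, z up, the work surface at z = 0. Lengths are in m, angles in rad, forces in N, time in s.
With the tool pointing down it reaches from about 0.4 to 0.85 m from the base axis. Payload 4.5 kg.
Tool frame: the origin (TCP) lies on the centre line of the jaws, within the pads' length; the fingertips stand 11 mm ahead of it and the grasp point (between the pads) lies 8 mm behind it; z points along the fingers, y is the line along which they close (so a half turn about z gives the same grasp; the last joint's range is limited). The gripper opens to 88 mm and grips with 3 to 60 N. Pads are 18 mm wide; open, the fingers measure 123 mm over their backs; the gripper's body (75 mm by 187 mm) begins 45 mm behind the grasp point.
Start: joints at [1.336, 0.689, -0.195, 1.565, 0.157, 0.902, -0.215], TCP at [0.166, -0.603, 0.25] pointing down, gripper open.
Joint ranges: [-3.01, 3.01], [-0.46, 2.08], [-1.47, 1.51], [0.13, 2.56], [-1, 4.14], [0.04, 2.09], [-2.66, 2.66]. Speed limits (rad/s): [2.57, 2.57, 3.14, 3.14, 3.14, 3.14, 3.14].

### API

Orientations are given as a unit quaternion [x, y, z, w].
In Python, from plant import * gives the robot as it stands. The module is installed in compiled form; this text tells all that it offers.
- The arm moves only by the tool send_rows, never from a script. Its argument "motion" is a list of rows, each an object of numbers: "x", "y", "z": the shift along the tool's x, y, z in cm; "rx", "ry", "rz": the turn, a rotation vector about the tool's x, y, z in rad; "jaw": the finger opening in cm, from 0 to 8.81. In form: [{"x": .., "y": .., "z": .., "rx": .., "ry": .., "rz": .., "jaw": ..}, ...]. A call has exactly 5 rows; each row shifts and turns the commanded pose from where the row before left it, along the tool's axes as they then stand; what a row does not reach is not made up. A row lasts 1/10 s, in which the tool goes at most 50 mm and 8.59 degrees, less where a joint would pass 70% of its speed; a pose out of reach is approached as far as the arm can. A call is refused whole if a number of a shift passes 5 or a number of a turn 0.15, either way. A call with a gripper value outside its range is refused whole. The fingers move at their own pace and stop on an object; "grip_force" is the grip in N (left out, the last holds). Time passes only in rows, so rows that do not move let the fingers close, or fill a call up. It gives the time, the measured TCP pose, the force, the opening and the grip force at its end, in the units of the state.
- get_state(): the state, without advancing time (a new reading comes with each control period).
- snapshot(name): name is "scene" or "top" or "wrist"; returns a dict with "img" (384x512x3 uint8, red, green, blue), "vertical_fov" (degrees; the focal length in pixels is half the picture's height over the tangent of half this angle, whatever the lens; pixels are square), "cx", "cy" (the principal point, pixels), "D" ([k1, k2, p1, p2, k3] as OpenCV has them; the pictures are not rectified), "extrinsics" (4x4, takes a point from camera to world coordinates). Camera axes: x right, y up, looking along -z (the intrinsics and any distortion apply to the point x, -y, -z); pixel columns grow to the right and rows downward; lengths in m; the calibration is good to about 2 mm. A picture is of the moment at which its call begins. There is no depth.
- finish_job(): hands the job in; it is judged then, once.
The state is a dict: "clock": time; "q": joint angles; "qd": joint speeds; "joint_torque": joint torques, N m; "tool_pos": TCP position; "eef_rot": TCP orientation; "contact_force": force on the tool from outside, world axes, zero at the start; "moment": the same for the moment, N m; "opening": opening from 0.0 (shut) to 1.0 (fully open); "finger_force": force on a finger pad.
Only numpy, scipy, OpenCV 4.12 (cv2) and the standard library are available. Lean on these libraries where they do the work, as an engineer would, in place of code of your own. Each camera call takes 0.05 s, during which the arm holds its last target. There are 200 camera calls.

### The job

Pack the model tug into the plywood carrying case with the heaviest part lowest and the lightest on top: slide the iron ballast frame along the bench (do not lift it), up the case's lowered flap and straight in until it meets the back wall; then set the wooden hull upright (deck up) on the ballast, not sticking out of the mouth of the case; then set the white plastic deckhouse upright on the hull's deck. Set the parts down rather than dropping them, and leave the trophy, bottle, tub and screwdriver where they are.

Things in the scene. Friction and masses are not known exactly. Their poses are not given: they have to be found in the camera images.
- case: Plywood case, fixed, open on top and at its mouth. Origin: on the bench below the inner floor's centre; z up, y inward from mouth to back wall. Inside 140 mm wide (x -70 to 70), 150 deep (y -75 mouth to 75 back wall); floor 4 thick; two sides and back 8 thick, tops 65 above the bench. Its flap is a ramp 156 wide, from the bench at y = -110 up to the floor at y = -75. Cord handles outside, 15 out.
- ballast: Dark cast-iron frame, the heaviest part (0.7 to 0.95 kg), 100 (x) by 130 (y) by 22 mm high: 6 mm rim, two cross ribs at y = -21 and 21 (top 22 mm), pockets with floor 5 mm up. On the bench before the case's mouth. Origin: centre of its underside, z up. Its y goes along the case's y, either way round. A push of 3 to 9 N slides it; home, its origin is 10 mm further in than the case's.
- hull: Wooden tug hull (about 0.2 kg), 130 mm long (x), 60 mm wide (y), 32 mm high, flat bottom and flat deck, vertical sides; square stern at x = -65 mm, round bow (radius 30 mm) at x = +65 mm. Origin: centre of its underside, z up. It lies deck up on the bench. May point either way in the case.
- deckhouse: White plastic deckhouse (about 60 g): lower block 84 mm long (x), 46 mm wide (y), 20 mm high, with a block 46 by 46 mm, 20 mm high, on its middle (40 mm high in all), dark windows. Origin: centre of its underside, z up. It stands upright on the bench. May point either way on the deck, near its middle.
- trophy: Brass cup on a 75 mm square marble foot, 200 mm tall; bystander. Origin: centre of its underside.
- bottle: Clear plastic bottle, red cap, 64 mm across, 160 mm tall; bystander. Origin: centre of its underside.
- tub: White plastic tub, 80 mm across, 45 mm tall; bystander. Origin: centre of its underside.
- screwdriver: Screwdriver with a thick handle, lying on the bench right of the work; bystander. Origin: near its middle.
Things that resemble listed ones, but are neither listed nor needed, are in the scene too. Of the things that look like the hull, the smallest one is meant.

How it is judged:
By the outcome, as a careful person would: the job done as asked, in the order asked, and still so for the second after the job is handed in, with the robot touching nothing.
It also fails if it takes over 72 s, if anything falls off the work surface, if the arm or the gripper's body presses on something with over 40 N, if the wrist force passes 120 N, or if a joint passes its speed limit or range.

## Working session

There is one attempt and no reset: what is moved stays moved. The work goes in short steps, Python scripts to look and compute and a tool call to move; the robot and the scene stay as the last step left them, time stands still between calls to the robot, and variables do not carry over. Pictures are saved under pics/ and viewed, at most 12 in all, crops included, and the job is handed in when it is done.

Besides the shell and the picture viewer there is one more tool, called after "Call:" as name(argument=value, ...) on one line, values as JSON. send_rows: Moves the arm, as the interface text tells. Its arguments: {"type":"object","properties":{"motion":{"type":"array"},"grip_force":{"type":"number"}},"required":["motion"]}

```bash
mkdir -p pics; cat > h.py <<'E'
from plant import *
import numpy as np, cv2, pickle
from scipy.spatial.transform import Rotation as R
def snap(n,f):
    s=snapshot(n); cv2.imwrite('pics/%s.png'%f,s['img'][:,:,::-1]); pickle.dump(s,open(f+'.pkl','wb')); return s
def ld(f): return pickle.load(open(f+'.pkl','rb'))
def K(s):
    h,w=s['img'].shape[:2]; f=h/2/np.tan(np.radians(s['vertical_fov'])/2)
    return np.array([[f,0,s['cx']],[0,f,s['cy']],[0,0,1.]])
def ray(s,p):
    p=np.array(p,float).reshape(-1,1,2); u=cv2.undistortPoints(p,K(s),np.array(s['D'],float)).reshape(-1,2)
    d=np.c_[u[:,0],-u[:,1],-np.ones(len(u))]; E=np.array(s['extrinsics']); return E[:3,3],d@E[:3,:3].T
def plane(s,p,z):
    o,d=ray(s,p); return o+d*((z-o[2])/d[:,2])[:,None]
def tri(s1,p1,s2,p2):
    o1,d1=ray(s1,p1);o2,d2=ray(s2,p2);out=[]
    for a,b in zip(d1,d2):
        t=np.linalg.lstsq(np.c_[a,-b],o2-o1,rcond=None)[0]; P,Q=o1+a*t[0],o2+b*t[1]; out.append(np.r_[(P+Q)/2,np.linalg.norm(P-Q)])
    return np.array(out)
def proj(s,P):
    E=np.array(s['extrinsics']); c=(np.array(P,float).reshape(-1,3)-E[:3,3])@E[:3,:3]
    c=c*[1,-1,-1]; return cv2.projectPoints(c.reshape(-1,1,3),np.zeros(3),np.zeros(3),K(s),np.array(s['D'],float))[0].reshape(-1,2)
E
python3 - <<'E'
from h import *
np.set_printoptions(precision=3,suppress=True)
a=snap('scene','scene0');b=snap('top','top0')
cv2.imwrite('pics/both0.png',cv2.resize(np.vstack([a['img'],b['img']])[:,:,::-1],None,fx=.78,fy=.78))
for s in(a,b): print(s['extrinsics'],s['vertical_fov'],s['D'])
print(get_state())
E
```

```text
[[ 0.495 -0.727  0.475  1.149]
 [ 0.869  0.424 -0.257 -0.41 ]
 [-0.014  0.54   0.842  1.391]
 [ 0.     0.     0.     1.   ]] 42.38652337139182 [-0.105  0.     0.     0.     0.   ]
[[-0.118  0.973 -0.198  0.061]
 [-0.993 -0.116  0.022 -0.006]
 [-0.001  0.199  0.98   1.711]
 [ 0.     0.     0.     1.   ]] 43.07540450564551 [-0.151  0.     0.     0.     0.   ]
{'clock': 0.1, 'q': array([ 1.336,  0.69 , -0.195,  1.566,  0.157,  0.902, -0.215]), 'qd': array([-0.   , -0.002, -0.   , -0.002, -0.   ,  0.   , -0.   ]), 'joint_torque': array([ -0.004, -52.85 ,  -1.272, -15.384,  -0.053,   0.002,   0.   ]), 'tool_pos': array([ 0.166, -0.602,  0.249]), 'eef_rot': array([ 0.991,  0.134, -0.   , -0.001]), 'contact_force': array([-0.108,  1.019,  0.612]), 'moment': array([ 0.011,  0.027, -0.041]), 'finger_force': 0.0, 'opening': 1.0023612510500985}
```

View pics/top0.png

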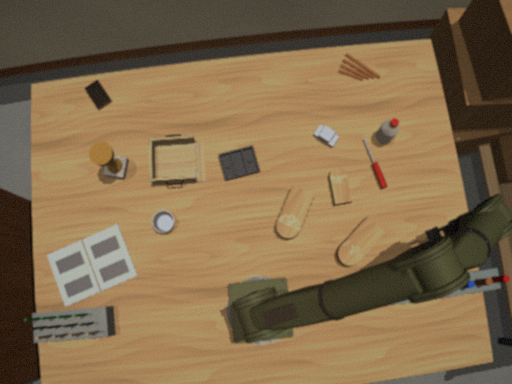

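View pics/scene0.png

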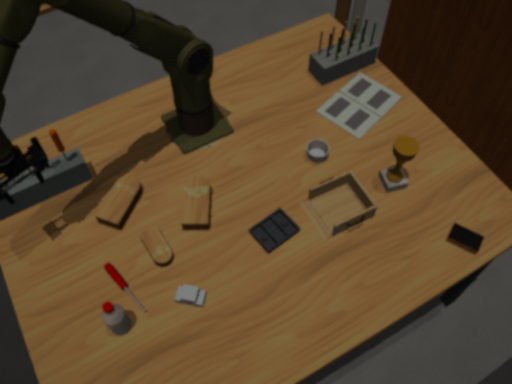

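The top view shows the case at (175,161) with its mouth facing right, the ballast at (239,163), and the white deckhouse at (326,135). Things that could be taken for the hull:
- (340,189) in top, (157,247) in scene. This is the smallest.
- (294,213) in top, (197,205) in scene.
- (360,241) in top, (120,204) in scene.
- Something small at (57,225) in scene.

The tub at (163,222) could be taken for the deckhouse, and the dark box at (98,95) for the ballast. I'll check the hull choice in one crop.

```bash
python3 - <<'E'
from h import *
np.set_printoptions(precision=3,suppress=True)
a=ld('scene0');b=ld('top0')
c=cv2.resize(a['img'][165:320,30:225],None,fx=4,fy=3.8,interpolation=cv2.INTER_CUBIC)[:580]
cv2.imwrite('pics/crop1.png',np.clip(c[:,:,::-1]*1.3,0,255))
for n,p,z in[('hull',(340,189),.03),('h2',(294,213),.03),('h3',(360,241),.03),('house',(326,135),.03),('ballast',(239,163),.022),('case',(175,161),.03),('bottle',(388,132),.05),('trophy',(117,168),.02),('tub',(163,222),.045),('sd',(375,165),.02)]:
    print(n,plane(b,[p],z)[0])
for n,p,z in[('hull',(157,247),.03),('h2',(197,205),.03),('house',(190,295),.03),('small',(57,225),.0)]: print(n,plane(a,[p],z)[0])
E
```

```text
hull [ 0.382 -0.335  0.03 ]
h2 [ 0.316 -0.161  0.03 ]
h3 [ 0.191 -0.377  0.03 ]
house [ 0.587 -0.315  0.03 ]
ballast [0.521 0.01  0.022]
case [0.554 0.238 0.03 ]
bottle [ 0.567 -0.538  0.05 ]
trophy [0.557 0.454 0.02 ]
tub [0.336 0.296 0.045]
sd [ 0.457 -0.477  0.02 ]
hull [ 0.407 -0.335  0.03 ]
h2 [ 0.334 -0.16   0.03 ]
house [ 0.598 -0.315  0.03 ]
small [ 0.152 -0.589  0.   ][ WARN:0@0.104] global loadsave.cpp:1063 imwrite_ Unsupported depth image for selected encoder is fallbacked to CV_8U.
```

View pics/crop1.png

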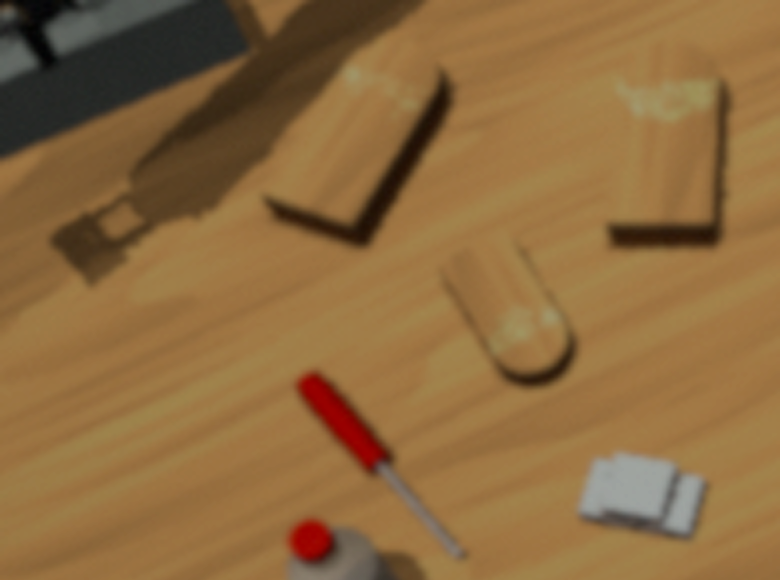

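The crop shows three hull-shaped blocks. The one at crop (515,310), scene (157,247), is clearly the smallest, so that is the hull. The "small thing" at (57,225) is only the gripper's shadow. Next I'll look at the wrist camera's geometry and plan the approach.

```bash
cat >> h.py <<'E'
def pose():
    s=get_state(); r=R.from_quat(s['eef_rot']).as_matrix(); return s,np.array(s['tool_pos']),r,np.degrees(np.arctan2(r[1,0],r[0,0]))
def plan(P,yaw,n,start=None):
    s,p,r,y=pose()
    if start is not None: p,y=np.array(start[:3],float),start[3]
    dy=(yaw-y+180)%360-180
    for k in range(n):
        a=np.radians(y+dy*k/n); d=(np.array(P)-p)/n*100
        X=np.array([np.cos(a),np.sin(a)]);Y=np.array([np.sin(a),-np.cos(a)])
        print(k,'x %.2f y %.2f z %.2f rz %.3f'%(d[:2]@X,d[:2]@Y,-d[2],-np.radians(dy)/n))
E
python3 - <<'E'
from h import *
np.set_printoptions(precision=3,suppress=True)
w=snapshot('wrist'); s,p,r,y=pose(); E=np.array(w['extrinsics'])
print(y,r,'cam in tool',r.T@(E[:3,3]-p),r.T@E[:3,:3],w['vertical_fov'],w['D'])
plan([.45,0.05,.38],90,15)
E
```

```text
15.408315686922759 [[ 0.964  0.266 -0.   ]
 [ 0.266 -0.964  0.001]
 [-0.    -0.001 -1.   ]] cam in tool [ 0.068 -0.    -0.134] [[-0.     0.963  0.269]
 [ 1.     0.    -0.   ]
 [-0.     0.269 -0.963]] 61.99557604785141 [0.022 0.    0.    0.    0.   ]
0 x 2.98 y -3.69 z -0.87 rz -0.087
1 x 3.29 y -3.42 z -0.87 rz -0.087
2 x 3.57 y -3.12 z -0.87 rz -0.087
3 x 3.83 y -2.80 z -0.87 rz -0.087
4 x 4.06 y -2.45 z -0.87 rz -0.087
5 x 4.26 y -2.09 z -0.87 rz -0.087
6 x 4.42 y -1.72 z -0.87 rz -0.087
7 x 4.55 y -1.33 z -0.87 rz -0.087
8 x 4.65 y -0.93 z -0.87 rz -0.087
9 x 4.71 y -0.52 z -0.87 rz -0.087
10 x 4.74 y -0.11 z -0.87 rz -0.087
11 x 4.73 y 0.30 z -0.87 rz -0.087
12 x 4.69 y 0.71 z -0.87 rz -0.087
13 x 4.61 y 1.12 z -0.87 rz -0.087
14 x 4.50 y 1.51 z -0.87 rz -0.087
```

```bash
python3 - <<'E'
from h import *
plan([.45,-0.18,.36],90,10)
E
```

```text
0 x 3.86 y -3.31 z -1.11 rz -0.130
1 x 4.26 y -2.79 z -1.11 rz -0.130
2 x 4.58 y -2.21 z -1.11 rz -0.130
3 x 4.83 y -1.60 z -1.11 rz -0.130
4 x 5.00 y -0.95 z -1.11 rz -0.130
5 x 5.08 y -0.30 z -1.11 rz -0.130
6 x 5.08 y 0.36 z -1.11 rz -0.130
7 x 4.99 y 1.02 z -1.11 rz -0.130
8 x 4.81 y 1.66 z -1.11 rz -0.130
9 x 4.55 y 2.27 z -1.11 rz -0.130
```

Call:
send_rows(motion=[{"x":3.5,"y":-3.2,"z":-1.1,"rx":0,"ry":0,"rz":-0.13,"jaw":8.8},{"x":3.9,"y":-2.7,"z":-1.1,"rx":0,"ry":0,"rz":-0.13,"jaw":8.8},{"x":4.2,"y":-2.1,"z":-1.1,"rx":0,"ry":0,"rz":-0.13,"jaw":8.8},{"x":4.5,"y":-1.5,"z":-1.1,"rx":0,"ry":0,"rz":-0.13,"jaw":8.8},{"x":4.7,"y":-0.9,"z":-1.1,"rx":0,"ry":0,"rz":-0.13,"jaw":8.8}])

```text
clock: 0.65
tool_pos: [0.2961, -0.4023, 0.3051]
eef_rot: [0.895, 0.446, -0.0, -0.0]
contact_force: [2.0, 0.2, 0.7]
opening: 1.001
finger_force: 0.0
```

Call:
send_rows(motion=[{"x":4.7,"y":-0.3,"z":-1.1,"rx":0,"ry":0,"rz":-0.13,"jaw":8.8},{"x":4.7,"y":0.4,"z":-1.1,"rx":0,"ry":0,"rz":-0.13,"jaw":8.8},{"x":4.7,"y":1.0,"z":-1.1,"rx":0,"ry":0,"rz":-0.13,"jaw":8.8},{"x":4.5,"y":1.7,"z":-1.1,"rx":0,"ry":0,"rz":-0.13,"jaw":8.8},{"x":4.4,"y":2.3,"z":-1.1,"rx":0,"ry":0,"rz":-0.13,"jaw":8.8}])

```text
clock: 1.15
tool_pos: [0.4325, -0.206, 0.36]
eef_rot: [0.706, 0.708, -0.0, 0.0]
contact_force: [1.4, -0.4, 0.3]
opening: 0.998
finger_force: 0.0
```

```bash
python3 - <<'E'
from h import *
s,p,r,y=pose();print(s['clock'],p,y,s['q'])
snap('wrist','w1')
plan([.5,0.18,.36],90,10)
E
```

```text
1.15 [ 0.43246028 -0.20597805  0.36002895] 90.15928215865833 [ 0.78120286  0.40699575 -0.63723192  1.81447247  0.28220897  1.01190146
  0.0344046 ]
0 x 3.76 y 0.69 z 0.02 rz 0.002
1 x 3.76 y 0.68 z 0.02 rz 0.002
2 x 3.76 y 0.67 z 0.02 rz 0.002
3 x 3.76 y 0.67 z 0.02 rz 0.002
4 x 3.76 y 0.66 z 0.02 rz 0.002
5 x 3.77 y 0.65 z 0.02 rz 0.002
6 x 3.77 y 0.64 z 0.02 rz 0.002
7 x 3.77 y 0.64 z 0.02 rz 0.002
8 x 3.77 y 0.63 z 0.02 rz 0.002
9 x 3.77 y 0.62 z 0.02 rz 0.002
```

Call:
send_rows(motion=[{"x":3.8,"y":0.7,"z":0,"rx":0,"ry":0,"rz":0,"jaw":8.8},{"x":3.8,"y":0.7,"z":0,"rx":0,"ry":0,"rz":0,"jaw":8.8},{"x":3.8,"y":0.7,"z":0,"rx":0,"ry":0,"rz":0,"jaw":8.8},{"x":3.8,"y":0.7,"z":0,"rx":0,"ry":0,"rz":0,"jaw":8.8},{"x":3.8,"y":0.7,"z":0,"rx":0,"ry":0,"rz":0,"jaw":8.8}])

```text
clock: 1.7
tool_pos: [0.4672, -0.0164, 0.3594]
eef_rot: [0.708, 0.706, -0.0, 0.0]
contact_force: [1.5, -0.9, -0.5]
opening: 0.999
finger_force: 0.0
```

Call:
send_rows(motion=[{"x":3.8,"y":0.6,"z":0,"rx":0,"ry":0,"rz":0,"jaw":8.8},{"x":3.8,"y":0.6,"z":0,"rx":0,"ry":0,"rz":0,"jaw":8.8},{"x":3.8,"y":0.6,"z":0,"rx":0,"ry":0,"rz":0,"jaw":8.8},{"x":3.8,"y":0.6,"z":0,"rx":0,"ry":0,"rz":0,"jaw":8.8},{"x":2.8,"y":0.6,"z":0,"rx":0,"ry":0,"rz":0,"jaw":8.8}])

```text
clock: 2.2
tool_pos: [0.4973, 0.1649, 0.3594]
eef_rot: [0.707, 0.707, 0.0, -0.0]
contact_force: [0.1, -0.7, -0.4]
opening: 1.001
finger_force: 0.0
```

```bash
python3 - <<'E'
from h import *
s,p,r,y=pose();print(s['clock'],p,y,s['q'])
w=snap('wrist','w2');v=ld('w1')
cv2.imwrite('pics/w12.png',np.hstack([v['img'],w['img']])[:,:,::-1][:, :][:600,112:912] if 0 else cv2.resize(np.hstack([v['img'],w['img']])[:,:,::-1],(800,300)))
E
```

```text
2.2 [0.49734772 0.16486299 0.35939062] 89.9831739481712 [ 0.00785516  0.4824538  -0.65689918  1.69632349  0.32706716  1.0751004
 -0.75169404]
```

View pics/w2.png

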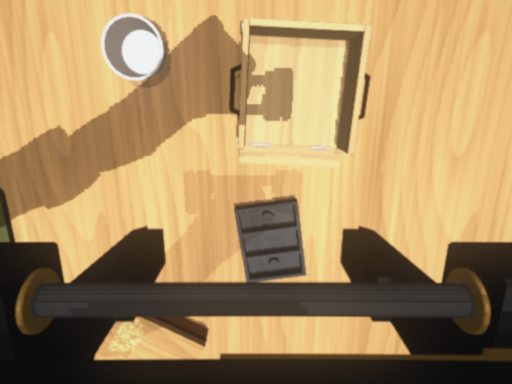

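w2 shows:
- The case's wall tops have outer corners near (243,20), (370,27), (357,152) and (240,150), with the flap below them at rows 150–163.
- The ballast's corners are near (235,207), (297,199), (305,275) and (247,281).
- The tub is at (140,48).

I'll go back for a second view that sits more directly over the ballast.

Call:
send_rows(motion=[{"x":-4,"y":0,"z":0,"rx":0,"ry":0,"rz":0,"jaw":4},{"x":-4,"y":0,"z":0,"rx":0,"ry":0,"rz":0,"jaw":4},{"x":-4,"y":0,"z":0,"rx":0,"ry":0,"rz":0,"jaw":4},{"x":-1,"y":0,"z":0,"rx":0,"ry":0,"rz":0,"jaw":4},{"x":0,"y":0,"z":0,"rx":0,"ry":0,"rz":0,"jaw":4}])

```text
clock: 2.75
tool_pos: [0.4973, 0.03, 0.3592]
eef_rot: [0.709, 0.705, -0.001, 0.0]
contact_force: [0.6, 0.5, 0.5]
opening: 0.568
finger_force: 0.0
```

```bash
python3 - <<'E'
from h import *
s,p,r,y=pose();print(s['clock'],p,y,s['q'],s['opening'])
w=snap('wrist','w3');v=ld('w2')
P=proj(w,[[.521,.01,.022],[.554,.238,.065]]);print(P)
x,yy=P[0].astype(int); 
b=w['img'][max(yy-65,0):yy+65,x-60:x+60]; b=cv2.resize(b,None,fx=3.3,fy=3.3)
c=cv2.resize(v['img'][10:170,230:380],None,fx=2.5,fy=2.5)
print(b.shape,c.shape,x-60,max(yy-65,0))
o=np.zeros((600,800,3),np.uint8);o[:b.shape[0],:b.shape[1]]=b[:600];o[:c.shape[0],400:775]=c
cv2.imwrite('pics/comp1.png',o[:,:,::-1])
E
```

```text
2.75 [0.49725168 0.03003589 0.35915655] 89.61376724239842 [ 0.28053481  0.44275672 -0.65918433  1.7649929   0.30981215  1.04062776
 -0.4977681 ] 0.5675976573259651
[[269.46473974 162.71308393]
 [301.35549981 -24.45100255]]
(429, 396, 3) (400, 375, 3) 209 97
```

View pics/comp1.png

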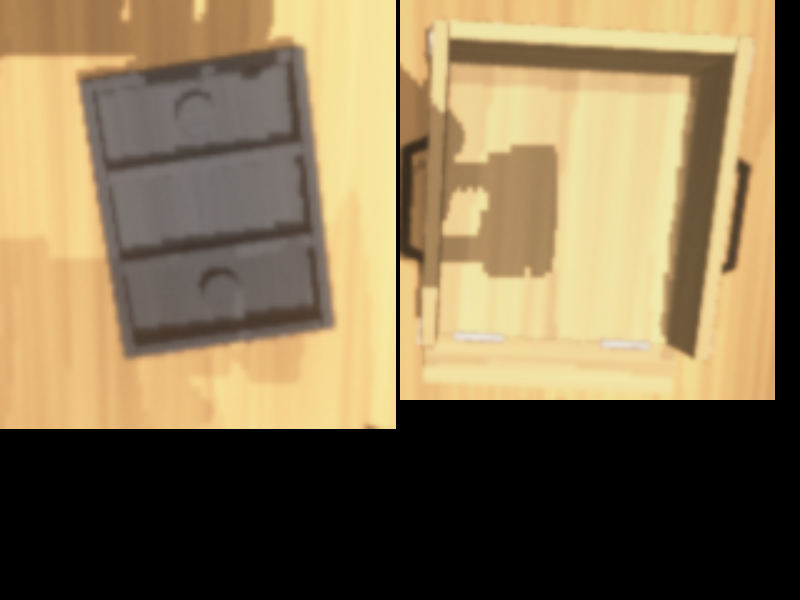

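The composite shows the ballast's top corners at crop (80,72), (302,46), (333,326) and (127,356). The case's outer wall-top corners are at (432,22), (753,38), (712,357) and (420,343), and its hinges are on the mouth line at (480,337) and (625,343).

```bash
python3 - <<'E'
from h import *
np.set_printoptions(precision=4,suppress=True)
w2=ld('w2');w3=ld('w3');t=ld('top0')
b3=np.array([(80,72),(302,46),(333,326),(127,356)])/3.3+[209,97]-.35
m=(cv2.cvtColor(w2['img'],cv2.COLOR_RGB2GRAY)<90).astype(np.uint8)
c2=np.array([(432,22),(753,38),(712,357),(420,343)],float)
c2=(c2-[400,0])/2.5+[230,10]-.3
b2=np.array([(235,207),(297,199),(305,275)])
print('tri',tri(w3,b3[:3],w2,b2))
B=plane(w3,b3,.022);print(B,'ctr',B.mean(0));
d=lambda a:np.linalg.norm(a)
print('dims',d(B[0]-B[1]),d(B[2]-B[3]),d(B[0]-B[3]),d(B[1]-B[2]))
ax=(B[0]-B[3]+B[1]-B[2]); print('ballast y dir deg',np.degrees(np.arctan2(ax[1],ax[0])), 'x edges',[np.degrees(np.arctan2(*(B[i]-B[j])[1::-1])) for i,j in((1,0),(2,3))])
C=plane(w2,c2,.065);print(C); print('dims',d(C[0]-C[1]),d(C[2]-C[3]),d(C[0]-C[3]),d(C[1]-C[2]))
print([np.degrees(np.arctan2(*(C[i]-C[j])[1::-1])) for i,j in((1,0),(2,3),(0,3),(1,2))])
h=np.array([(480,337),(625,343)],float);h=(h-[400,0])/2.5+[230,10]-.3;H=plane(w2,h,.004);print('hinge',H,np.degrees(np.arctan2(*(H[1]-H[0])[1::-1])))
cc=C.mean(0);print('outer mid',cc)
E
```

```text
tri [[ 0.4681  0.0748  0.0192  0.0009]
 [ 0.5663  0.0848  0.0093  0.0004]
 [ 0.5821 -0.0403  0.0258  0.0004]]
[[ 0.4678  0.0749  0.022 ]
 [ 0.5643  0.0852  0.022 ]
 [ 0.583  -0.0415  0.022 ]
 [ 0.4868 -0.0555  0.022 ]] ctr [0.5255 0.0158 0.022 ]
dims 0.09699795966369315 0.09720839975188449 0.13181656055356422 0.12802131491367888
ballast y dir deg 98.35386550687251 x edges [np.float64(6.081574721534334), np.float64(8.324052162839166)]
[[0.484  0.3294 0.065 ]
 [0.6391 0.3219 0.065 ]
 [0.6332 0.1673 0.065 ]
 [0.4762 0.175  0.065 ]]
dims 0.15530144172668156 0.1572662649581819 0.1546213061418489 0.15474083975391886
[np.float64(-2.770880813566279), np.float64(-2.811740878426202), np.float64(87.08048143548389), np.float64(87.80810515340544)]
hinge [[0.5101 0.1703 0.004 ]
 [0.5989 0.1666 0.004 ]] -2.4268533286535123
outer mid [0.5581 0.2484 0.065 ]
```

The case origin is at about (0.558, 0.244) with yaw −2.6°. The ballast is at (0.5255, 0.016) with yaw about +8°. So I'll first slide it sideways with the open jaws as a flat plate, tool yaw −2.6°, which squares it and centres it. Then I'll push it in from behind.

```bash
python3 - <<'E'
from h import *
plan([.435,.0185,.12],-2.6,15)
E
```

```text
0 x -0.09 y -0.41 z 1.60 rz 0.108
1 x -0.14 y -0.40 z 1.60 rz 0.108
2 x -0.18 y -0.39 z 1.60 rz 0.108
3 x -0.22 y -0.36 z 1.60 rz 0.108
4 x -0.26 y -0.34 z 1.60 rz 0.108
5 x -0.29 y -0.31 z 1.60 rz 0.108
6 x -0.32 y -0.28 z 1.60 rz 0.108
7 x -0.35 y -0.24 z 1.60 rz 0.108
8 x -0.38 y -0.20 z 1.60 rz 0.108
9 x -0.39 y -0.16 z 1.60 rz 0.108
10 x -0.41 y -0.12 z 1.60 rz 0.108
11 x -0.42 y -0.07 z 1.60 rz 0.108
12 x -0.42 y -0.03 z 1.60 rz 0.108
13 x -0.42 y 0.02 z 1.60 rz 0.108
14 x -0.42 y 0.07 z 1.60 rz 0.108
```

Call:
send_rows(motion=[{"x":-0.1,"y":-0.4,"z":1.6,"rx":0,"ry":0,"rz":0.108,"jaw":8.8},{"x":-0.1,"y":-0.4,"z":1.6,"rx":0,"ry":0,"rz":0.108,"jaw":8.8},{"x":-0.2,"y":-0.4,"z":1.6,"rx":0,"ry":0,"rz":0.108,"jaw":8.8},{"x":-0.2,"y":-0.4,"z":1.6,"rx":0,"ry":0,"rz":0.108,"jaw":8.8},{"x":-0.3,"y":-0.3,"z":1.6,"rx":0,"ry":0,"rz":0.108,"jaw":8.8}])

```text
clock: 3.3
tool_pos: [0.4764, 0.0304, 0.2791]
eef_rot: [0.871, 0.492, 0.001, -0.001]
contact_force: [-0.9, -0.5, 0.3]
opening: 0.957
finger_force: 0.0
```

Call:
send_rows(motion=[{"x":-0.3,"y":-0.3,"z":1.6,"rx":0,"ry":0,"rz":0.108,"jaw":8.8},{"x":-0.3,"y":-0.3,"z":1.6,"rx":0,"ry":0,"rz":0.108,"jaw":8.8},{"x":-0.3,"y":-0.2,"z":1.6,"rx":0,"ry":0,"rz":0.108,"jaw":8.8},{"x":-0.4,"y":-0.2,"z":1.6,"rx":0,"ry":0,"rz":0.108,"jaw":8.8},{"x":-0.4,"y":-0.2,"z":1.6,"rx":0,"ry":0,"rz":0.108,"jaw":8.8}])

```text
clock: 3.8
tool_pos: [0.4561, 0.0262, 0.1991]
eef_rot: [0.97, 0.242, 0.001, -0.001]
contact_force: [0.2, -0.2, -0.6]
opening: 0.999
finger_force: 0.0
```

Call:
send_rows(motion=[{"x":-0.4,"y":-0.1,"z":1.6,"rx":0,"ry":0,"rz":0.108,"jaw":8.8},{"x":-0.4,"y":-0.1,"z":1.6,"rx":0,"ry":0,"rz":0.108,"jaw":8.8},{"x":-0.4,"y":0,"z":1.6,"rx":0,"ry":0,"rz":0.108,"jaw":8.8},{"x":-0.4,"y":0,"z":1.6,"rx":0,"ry":0,"rz":0.108,"jaw":8.8},{"x":-0.4,"y":0.1,"z":1.6,"rx":0,"ry":0,"rz":0.108,"jaw":8.8}])

```text
clock: 4.3
tool_pos: [0.4366, 0.0218, 0.1189]
eef_rot: [1.0, -0.026, 0.001, -0.001]
contact_force: [-0.3, -0.6, 0.2]
opening: 0.996
finger_force: 0.0
```

```bash
python3 - <<'E'
from h import *
s,p,r,y=pose();print(s['clock'],p,y,s['q'],s['opening'])
plan([.435,.0185,.02],-2.6,5)
E
```

```text
4.3 [0.43657062 0.02179503 0.11894996] -2.96660663088178 [-0.12976672  0.71316683 -0.03939033  2.23595602  0.12739965  0.19284254
 -1.90716072] 0.9964587164788735
0 x -0.03 y 0.07 z 1.98 rz -0.001
1 x -0.03 y 0.07 z 1.98 rz -0.001
2 x -0.03 y 0.07 z 1.98 rz -0.001
3 x -0.03 y 0.07 z 1.98 rz -0.001
4 x -0.03 y 0.07 z 1.98 rz -0.001
```

Call:
send_rows(motion=[{"x":0.1,"y":0.1,"z":2,"rx":0,"ry":0,"rz":0,"jaw":8.8},{"x":0.1,"y":0.1,"z":2,"rx":0,"ry":0,"rz":0,"jaw":8.8},{"x":0.1,"y":0.1,"z":2,"rx":0,"ry":0,"rz":0,"jaw":8.8},{"x":0.1,"y":0,"z":2,"rx":0,"ry":0,"rz":0,"jaw":8.8},{"x":0.1,"y":0,"z":1.9,"rx":0,"ry":0,"rz":0,"jaw":8.8}])

```text
clock: 4.8
tool_pos: [0.4448, 0.0185, 0.0414]
eef_rot: [1.0, -0.024, -0.005, -0.0]
contact_force: [-0.1, -1.0, 0.3]
opening: 0.997
finger_force: 0.0
```

```bash
python3 - <<'E'
from h import *
s,p,r,y=pose();print(s['clock'],p,y,s['q'],s['contact_force'])
print(r)
plan([.489,.0185,.02],-2.6,10)
E
```

```text
4.8 [0.44481871 0.01845609 0.04137789] -2.7415029688270636 [-0.12295415  0.88957211 -0.03368074  2.22704881  0.60048036  0.04293325
 -2.36312071] [-0.05101224 -1.01164445  0.25649422]
[[ 9.98801949e-01 -4.78292615e-02 -1.03454647e-02]
 [-4.78274338e-02 -9.98855523e-01  4.24148640e-04]
 [-1.03539113e-02  7.11565413e-05 -9.99946394e-01]]
0 x 0.44 y -0.02 z 0.21 rz -0.000
1 x 0.44 y -0.02 z 0.21 rz -0.000
2 x 0.44 y -0.02 z 0.21 rz -0.000
3 x 0.44 y -0.02 z 0.21 rz -0.000
4 x 0.44 y -0.02 z 0.21 rz -0.000
5 x 0.44 y -0.02 z 0.21 rz -0.000
6 x 0.44 y -0.02 z 0.21 rz -0.000
7 x 0.44 y -0.02 z 0.21 rz -0.000
8 x 0.44 y -0.02 z 0.21 rz -0.000
9 x 0.44 y -0.02 z 0.21 rz -0.000
```

Joint 6 reaches its limit this close in. So I'll put the fingertips into the front and rear pockets instead and press on the far rim's inner face. That gives the same squaring push with better reach.

Call:
send_rows(motion=[{"x":0,"y":0,"z":-2.5,"rx":0,"ry":0,"rz":0,"jaw":7},{"x":1.5,"y":0,"z":-2,"rx":0,"ry":0,"rz":0,"jaw":7},{"x":3,"y":0,"z":0,"rx":0,"ry":0,"rz":0,"jaw":7},{"x":3,"y":0,"z":0,"rx":0,"ry":0,"rz":0,"jaw":7},{"x":2,"y":0,"z":0,"rx":0,"ry":0,"rz":0,"jaw":7}])

```text
clock: 5.3
tool_pos: [0.5426, 0.0137, 0.0872]
eef_rot: [1.0, -0.025, -0.003, -0.001]
contact_force: [0.1, 0.4, -0.8]
opening: 0.796
finger_force: 0.0
```

```bash
python3 - <<'E'
from h import *
s,p,r,y=pose();print(s['clock'],p,y,s['q'],s['opening'])
print(r)
plan([.54,.018,.024],-2.6,5)
t=R.from_matrix(r.T@R.from_euler('zx',[np.radians(-2.6),np.pi]).as_matrix()) ;print(t.as_rotvec())
t=R.from_matrix(r.T@(R.from_rotvec([0,0,np.radians(-2.6)])*R.from_rotvec([np.pi,0,0])).as_matrix()) ;print(t.as_rotvec())
E
```

```text
5.3 [0.5425966  0.01372133 0.08715284] -2.809446232506873 [ 0.06757703  0.84867392 -0.29765193  1.925903    0.52464954  0.44991708
 -2.23417295] 0.7956849148621818
[[ 0.99877567 -0.04902173 -0.00663538]
 [-0.04901334 -0.99879711  0.0014217 ]
 [-0.00669709 -0.00109474 -0.99997697]]
0 x -0.06 y -0.08 z 1.26 rz -0.001
1 x -0.06 y -0.08 z 1.26 rz -0.001
2 x -0.06 y -0.08 z 1.26 rz -0.001
3 x -0.06 y -0.08 z 1.26 rz -0.001
4 x -0.06 y -0.08 z 1.26 rz -0.001
[-0.00141009  0.00664049 -0.09441595]
[-0.001107    0.00669513 -0.00365918]
```

Call:
send_rows(motion=[{"x":0,"y":-0.2,"z":1.5,"rx":0,"ry":0.006,"rz":0,"jaw":7},{"x":-0.1,"y":-0.1,"z":1.5,"rx":0,"ry":0,"rz":0,"jaw":7},{"x":-0.1,"y":-0.1,"z":1.5,"rx":0,"ry":0,"rz":0,"jaw":7},{"x":0,"y":0,"z":1.0,"rx":0,"ry":0,"rz":0,"jaw":7},{"x":0,"y":0,"z":0.8,"rx":0,"ry":0,"rz":0,"jaw":7}])

```text
clock: 5.8
tool_pos: [0.5376, 0.0167, 0.0228]
eef_rot: [1.0, -0.024, -0.002, 0.0]
contact_force: [0.4, -0.4, 0.5]
opening: 0.798
finger_force: 0.0
```

```bash
python3 - <<'E'
from h import *
s,p,r,y=pose();print(s['clock'],p,y,s['q'],s['opening'],s['contact_force'])
plan([.5827,.0145,.022],-2.6,15)
snap('wrist','w4')
E
```

```text
5.8 [0.53761141 0.01671065 0.02283717] -2.7974989363342893 [-6.02221574e-04  9.54212545e-01 -1.95451559e-01  1.95455741e+00
  5.83144295e-01  2.92428979e-01 -2.29826606e+00] 0.7980993944249807 [ 0.41570481 -0.39065226  0.46821409]
0 x 0.30 y 0.00 z 0.01 rz -0.000
1 x 0.30 y 0.00 z 0.01 rz -0.000
2 x 0.30 y 0.00 z 0.01 rz -0.000
3 x 0.30 y 0.00 z 0.01 rz -0.000
4 x 0.30 y 0.00 z 0.01 rz -0.000
5 x 0.30 y 0.00 z 0.01 rz -0.000
6 x 0.30 y 0.00 z 0.01 rz -0.000
7 x 0.30 y 0.00 z 0.01 rz -0.000
8 x 0.30 y 0.00 z 0.01 rz -0.000
9 x 0.30 y 0.00 z 0.01 rz -0.000
10 x 0.30 y 0.00 z 0.01 rz -0.000
11 x 0.30 y 0.00 z 0.01 rz -0.000
12 x 0.30 y 0.00 z 0.01 rz -0.000
13 x 0.30 y 0.00 z 0.01 rz -0.000
14 x 0.30 y 0.00 z 0.01 rz -0.000
```

View pics/w4.png

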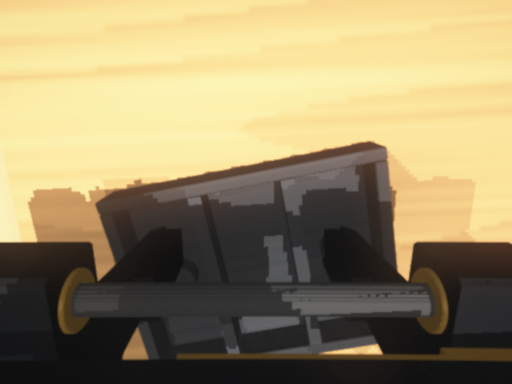

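w4 shows both fingertips inside the outer pockets, at about (170,250) and (340,250). The far rim runs from (100,205) to (385,150), and nothing is touching. Now the slow squaring push.

Call:
send_rows(motion=[{"x":0.5,"y":0,"z":0,"rx":0,"ry":0,"rz":0,"jaw":7},{"x":0.5,"y":0,"z":0,"rx":0,"ry":0,"rz":0,"jaw":7},{"x":0.5,"y":0,"z":0,"rx":0,"ry":0,"rz":0,"jaw":7},{"x":0.4,"y":0,"z":0,"rx":0,"ry":0,"rz":0,"jaw":7},{"x":0.4,"y":0,"z":0,"rx":0,"ry":0,"rz":0,"jaw":7}])

```text
clock: 6.35
tool_pos: [0.5578, 0.0127, 0.0236]
eef_rot: [1.0, -0.025, -0.005, 0.002]
contact_force: [-6.5, -0.7, 6.2]
opening: 0.798
finger_force: 3.6
```

Call:
send_rows(motion=[{"x":0.4,"y":0,"z":0,"rx":0,"ry":0,"rz":0,"jaw":7},{"x":0.4,"y":0,"z":0,"rx":0,"ry":0,"rz":0,"jaw":7},{"x":0.4,"y":0,"z":0,"rx":0,"ry":0,"rz":0,"jaw":7},{"x":0.4,"y":0,"z":0,"rx":0,"ry":0,"rz":0,"jaw":7},{"x":0.4,"y":0,"z":0,"rx":0,"ry":0,"rz":0,"jaw":7}])

```text
clock: 6.85
tool_pos: [0.5759, 0.0114, 0.0234]
eef_rot: [1.0, -0.026, -0.007, 0.003]
contact_force: [-10.8, -0.5, 9.2]
opening: 0.794
finger_force: 5.2
```

```bash
python3 - <<'E'
from h import *
s,p,r,y=pose();print(s['clock'],p,y,s['opening'],s['contact_force'])
E
```

```text
6.85 [0.57590342 0.01144801 0.02337966] -2.9409047393461587 0.7937624250452257 [-10.78106527  -0.5142424    9.17119595]
```

Call:
send_rows(motion=[{"x":0.3,"y":0,"z":0,"rx":0,"ry":0,"rz":0,"jaw":7},{"x":0.3,"y":0,"z":0,"rx":0,"ry":0,"rz":0,"jaw":7},{"x":0.2,"y":0,"z":0,"rx":0,"ry":0,"rz":0,"jaw":7},{"x":0,"y":0,"z":0,"rx":0,"ry":0,"rz":0,"jaw":7},{"x":0,"y":0,"z":0,"rx":0,"ry":0,"rz":0,"jaw":7}])

```text
clock: 7.35
tool_pos: [0.5848, 0.0115, 0.0233]
eef_rot: [1.0, -0.026, -0.006, 0.002]
contact_force: [-8.0, -0.4, 5.4]
opening: 0.792
finger_force: 4.0
```

Call:
send_rows(motion=[{"x":-1,"y":0,"z":0,"rx":0,"ry":0,"rz":0,"jaw":7},{"x":-1,"y":0,"z":-2,"rx":0,"ry":0,"rz":0,"jaw":7},{"x":0,"y":0,"z":-4,"rx":0,"ry":0,"rz":0,"jaw":5},{"x":0,"y":0,"z":-4,"rx":0,"ry":0,"rz":0,"jaw":5},{"x":0,"y":0,"z":-4,"rx":0,"ry":0,"rz":0,"jaw":5}])

```text
clock: 7.85
tool_pos: [0.5695, 0.0133, 0.1654]
eef_rot: [1.0, -0.026, -0.002, 0.001]
contact_force: [1.0, 0.1, -0.6]
opening: 0.572
finger_force: 0.0
```

```bash
python3 - <<'E'
from h import *
s,p,r,y=pose();print(s['clock'],p,y,s['opening'],s['contact_force'])
t=R.from_matrix(r.T@(R.from_rotvec([0,0,np.radians(y)])*R.from_rotvec([np.pi,0,0])).as_matrix()) ;print(t.as_rotvec())
plan([.548,-.09,.16],87.4,11)
E
```

```text
7.85 [0.56947364 0.01331181 0.16535219] -2.9473313099804295 0.5722320777948666 [ 1.00106131  0.12507509 -0.61398306]
[1.82181017e-03 3.09401771e-03 2.81835949e-06]
0 x -0.15 y 0.95 z 0.05 rz -0.143
1 x -0.28 y 0.92 z 0.05 rz -0.143
2 x -0.41 y 0.87 z 0.05 rz -0.143
3 x -0.53 y 0.80 z 0.05 rz -0.143
4 x -0.64 y 0.72 z 0.05 rz -0.143
5 x -0.73 y 0.62 z 0.05 rz -0.143
6 x -0.81 y 0.51 z 0.05 rz -0.143
7 x -0.88 y 0.39 z 0.05 rz -0.143
8 x -0.92 y 0.26 z 0.05 rz -0.143
9 x -0.95 y 0.12 z 0.05 rz -0.143
10 x -0.96 y -0.02 z 0.05 rz -0.143
```

Call:
send_rows(motion=[{"x":-0.2,"y":0.9,"z":-0.5,"rx":0,"ry":0,"rz":-0.143,"jaw":5},{"x":-0.3,"y":0.9,"z":-0.5,"rx":0,"ry":0,"rz":-0.143,"jaw":5},{"x":-0.4,"y":0.9,"z":-0.5,"rx":0,"ry":0,"rz":-0.143,"jaw":5},{"x":-0.5,"y":0.8,"z":-0.5,"rx":0,"ry":0,"rz":-0.143,"jaw":5},{"x":-0.6,"y":0.7,"z":-0.5,"rx":0,"ry":0,"rz":-0.143,"jaw":5}])

```text
clock: 8.35
tool_pos: [0.5599, -0.0335, 0.1894]
eef_rot: [0.945, 0.328, -0.002, 0.001]
contact_force: [0.8, 0.1, -1.3]
opening: 0.568
finger_force: 0.0
```

Call:
send_rows(motion=[{"x":-0.7,"y":0.5,"z":-0.5,"rx":0,"ry":0,"rz":-0.143,"jaw":5},{"x":-0.8,"y":0.4,"z":-0.5,"rx":0,"ry":0,"rz":-0.143,"jaw":5},{"x":-0.9,"y":0.2,"z":-0.5,"rx":0,"ry":0,"rz":-0.143,"jaw":5},{"x":-0.9,"y":0.1,"z":-0.5,"rx":0,"ry":0,"rz":-0.143,"jaw":5},{"x":-1,"y":-0.1,"z":-0.5,"rx":0,"ry":0,"rz":-0.143,"jaw":5}])

```text
clock: 8.85
tool_pos: [0.5438, -0.0762, 0.2145]
eef_rot: [0.77, 0.638, -0.002, 0.0]
contact_force: [-0.9, 1.0, -0.4]
opening: 0.566
finger_force: 0.0
```

Call:
send_rows(motion=[{"x":-1,"y":-0.4,"z":-0.5,"rx":0,"ry":0,"rz":-0.143,"jaw":5},{"x":0,"y":0,"z":0,"rx":0,"ry":0,"rz":0,"jaw":5},{"x":0,"y":0,"z":0,"rx":0,"ry":0,"rz":0,"jaw":5},{"x":0,"y":0,"z":0,"rx":0,"ry":0,"rz":0,"jaw":5},{"x":0,"y":0,"z":0,"rx":0,"ry":0,"rz":0,"jaw":5}])

```text
clock: 9.35
tool_pos: [0.5377, -0.0838, 0.2187]
eef_rot: [0.724, 0.689, -0.002, -0.001]
contact_force: [-0.3, 0.3, -0.7]
opening: 0.566
finger_force: 0.0
```

```bash
python3 - <<'E'
from h import *
s,p,r,y=pose();print(s['clock'],p,y,s['q'])
w=snap('wrist','w5')
g=cv2.cvtColor(w['img'],cv2.COLOR_RGB2HSV);
m=((g[:,:,2]<130)&(g[:,:,1]<90)).astype(np.uint8); m[235:]=0
cs,_=cv2.findContours(m,cv2.RETR_EXTERNAL,cv2.CHAIN_APPROX_NONE);c=max(cs,key=cv2.contourArea)
q=cv2.boxPoints(cv2.minAreaRect(c));print(q)
P=plane(w,q,.022);print(P,P.mean(0))
t=R.from_matrix(r.T@(R.from_rotvec([0,0,np.radians(87.4)])*R.from_rotvec([np.pi,0,0])).as_matrix()) ;print(t.as_rotvec())
o=cv2.drawContours(w['img'].copy(),[c],-1,(255,0,0),1)
cv2.imwrite('pics/w5c.png',o[:,:,::-1])
plan([.542,-.09,.022],87.4,10)
E
```

```text
9.35 [ 0.53773994 -0.08377364  0.21874006] 87.17593745337201 [ 0.58148084  0.76482877 -0.90198884  1.82082385  0.74073924  0.93831825
 -0.70593035]
[[210.   0.]
 [315.   0.]
 [315. 131.]
 [210. 131.]]
[[ 0.50468564  0.0751635   0.022     ]
 [ 0.60064946  0.07025487  0.022     ]
 [ 0.60143283 -0.04782198  0.022     ]
 [ 0.49433106 -0.04252731  0.022     ]] [0.55027475 0.01376727 0.022     ]
[-0.00371546  0.00206659 -0.00391447]
0 x -0.06 y 0.05 z 1.97 rz -0.000
1 x -0.06 y 0.05 z 1.97 rz -0.000
2 x -0.06 y 0.05 z 1.97 rz -0.000
3 x -0.06 y 0.05 z 1.97 rz -0.000
4 x -0.06 y 0.05 z 1.97 rz -0.000
5 x -0.06 y 0.05 z 1.97 rz -0.000
6 x -0.06 y 0.05 z 1.97 rz -0.000
7 x -0.06 y 0.05 z 1.97 rz -0.000
8 x -0.06 y 0.05 z 1.97 rz -0.000
9 x -0.06 y 0.05 z 1.97 rz -0.000
```

View pics/w5c.png

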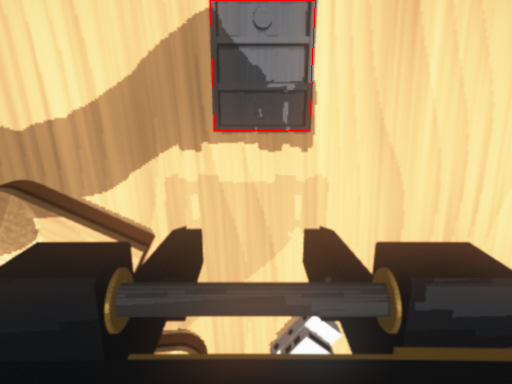

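w5 shows the ballast square with the case, with rear corners at (214,130) and (311,130), within about 4 mm of the case's centre line. I'll go down behind it and push.

Call:
send_rows(motion=[{"x":0,"y":0.2,"z":4.4,"rx":-0.003,"ry":0.002,"rz":-0.004,"jaw":5},{"x":0,"y":0.2,"z":4.4,"rx":0,"ry":0,"rz":0,"jaw":5},{"x":0,"y":0.2,"z":4.4,"rx":0,"ry":0,"rz":0,"jaw":5},{"x":0,"y":0.2,"z":4,"rx":0,"ry":0,"rz":0,"jaw":5},{"x":0,"y":0,"z":2.4,"rx":0,"ry":0,"rz":0,"jaw":5}])

```text
clock: 9.9
tool_pos: [0.5442, -0.0846, 0.0197]
eef_rot: [0.723, 0.691, -0.002, -0.001]
contact_force: [1.0, 0.8, -0.3]
opening: 0.567
finger_force: 0.0
```

Call:
send_rows(motion=[{"x":0,"y":0,"z":0,"rx":0,"ry":0,"rz":0,"jaw":5},{"x":1,"y":0,"z":0,"rx":0,"ry":0,"rz":0,"jaw":5},{"x":1,"y":0,"z":0,"rx":0,"ry":0,"rz":0,"jaw":5},{"x":1,"y":0,"z":0,"rx":0,"ry":0,"rz":0,"jaw":5},{"x":1,"y":0,"z":0,"rx":0,"ry":0,"rz":0,"jaw":5}])

```text
clock: 10.4
tool_pos: [0.5477, -0.0482, 0.0243]
eef_rot: [0.723, 0.69, -0.003, 0.003]
contact_force: [0.4, -10.0, 7.9]
opening: 0.569
finger_force: 5.3
```

```bash
python3 - <<'E'
from h import *
s,p,r,y=pose();print(s['clock'],p,y,s['contact_force'])
plan([.556,.180,.022],87.4,10)
E
```

```text
10.4 [ 0.54767742 -0.04818612  0.02426124] 87.32680432668731 [  0.36402452 -10.00001159   7.93168528]
0 x 2.28 y -0.02 z 0.02 rz -0.000
1 x 2.28 y -0.02 z 0.02 rz -0.000
2 x 2.28 y -0.02 z 0.02 rz -0.000
3 x 2.28 y -0.02 z 0.02 rz -0.000
4 x 2.28 y -0.02 z 0.02 rz -0.000
5 x 2.28 y -0.02 z 0.02 rz -0.000
6 x 2.28 y -0.02 z 0.02 rz -0.000
7 x 2.28 y -0.02 z 0.02 rz -0.000
8 x 2.28 y -0.02 z 0.02 rz -0.000
9 x 2.28 y -0.02 z 0.02 rz -0.000
```

Call:
send_rows(motion=[{"x":1.5,"y":0,"z":0.1,"rx":0,"ry":0,"rz":0,"jaw":5},{"x":1.5,"y":0,"z":0.1,"rx":0,"ry":0,"rz":0,"jaw":5},{"x":1.5,"y":0,"z":0,"rx":0,"ry":0,"rz":0,"jaw":5},{"x":1.5,"y":0,"z":0,"rx":0,"ry":0,"rz":0,"jaw":5},{"x":1.5,"y":0,"z":0,"rx":0,"ry":0,"rz":0,"jaw":5}])

```text
clock: 10.9
tool_pos: [0.5508, 0.0255, 0.0219]
eef_rot: [0.724, 0.69, -0.004, 0.004]
contact_force: [-0.4, -10.7, 5.7]
opening: 0.566
finger_force: 5.0
```

Call:
send_rows(motion=[{"x":1.5,"y":0,"z":0,"rx":0,"ry":0,"rz":0,"jaw":5},{"x":1.5,"y":0,"z":0,"rx":0,"ry":0,"rz":0,"jaw":5},{"x":1.5,"y":0,"z":0,"rx":0,"ry":0,"rz":0,"jaw":5},{"x":1.5,"y":0,"z":0,"rx":0,"ry":0,"rz":0,"jaw":5},{"x":1.5,"y":0,"z":0,"rx":0,"ry":0,"rz":0,"jaw":5}])

```text
clock: 11.4
tool_pos: [0.554, 0.1005, 0.0218]
eef_rot: [0.724, 0.69, -0.004, 0.004]
contact_force: [0.0, -11.5, 7.0]
opening: 0.571
finger_force: 5.2
```

```bash
python3 - <<'E'
from h import *
s,p,r,y=pose();print(s['clock'],p,y,s['contact_force'])
plan([.556,.180,.022],87.4,5)
E
```

```text
11.4 [0.55402576 0.1004551  0.02175218] 87.26211575302415 [  0.02631831 -11.52528847   7.01561003]
0 x 1.59 y -0.04 z -0.00 rz -0.000
1 x 1.59 y -0.04 z -0.00 rz -0.000
2 x 1.59 y -0.04 z -0.00 rz -0.000
3 x 1.59 y -0.03 z -0.00 rz -0.000
4 x 1.59 y -0.03 z -0.00 rz -0.000
```

Call:
send_rows(motion=[{"x":1.5,"y":0,"z":-0.1,"rx":0,"ry":0,"rz":0,"jaw":5},{"x":1.5,"y":0,"z":-0.1,"rx":0,"ry":0,"rz":0,"jaw":5},{"x":1.5,"y":0,"z":0,"rx":0,"ry":0,"rz":0,"jaw":5},{"x":1.3,"y":0,"z":0,"rx":0,"ry":0,"rz":0,"jaw":5},{"x":1,"y":0,"z":0,"rx":0,"ry":0,"rz":0,"jaw":5}])

```text
clock: 11.9
tool_pos: [0.5569, 0.1707, 0.0237]
eef_rot: [0.723, 0.691, -0.002, 0.002]
contact_force: [-0.0, -7.7, 6.8]
opening: 0.57
finger_force: 4.3
```

Call:
send_rows(motion=[{"x":0.3,"y":0,"z":0,"rx":0,"ry":0,"rz":0,"jaw":5},{"x":0.3,"y":0,"z":0,"rx":0,"ry":0,"rz":0,"jaw":5},{"x":0.2,"y":0,"z":0,"rx":0,"ry":0,"rz":0,"jaw":5},{"x":0.2,"y":0,"z":0,"rx":0,"ry":0,"rz":0,"jaw":5},{"x":0.1,"y":0,"z":0,"rx":0,"ry":0,"rz":0,"jaw":5}])

```text
clock: 12.4
tool_pos: [0.5572, 0.1791, 0.0235]
eef_rot: [0.723, 0.69, -0.004, 0.003]
contact_force: [-1.2, -11.5, 9.2]
opening: 0.565
finger_force: 5.7
```

```bash
python3 - <<'E'
from h import *
s,p,r,y=pose();print(s['clock'],p,y,s['contact_force'])
E
```

```text
12.4 [0.55719869 0.17912737 0.02346161] 87.31083798460851 [ -1.22753615 -11.54183228   9.23180509]
```

Call:
send_rows(motion=[{"x":0.1,"y":0,"z":0,"rx":0,"ry":0,"rz":0,"jaw":5},{"x":0.1,"y":0,"z":0,"rx":0,"ry":0,"rz":0,"jaw":5},{"x":0.1,"y":0,"z":0,"rx":0,"ry":0,"rz":0,"jaw":5},{"x":0,"y":0,"z":0,"rx":0,"ry":0,"rz":0,"jaw":5},{"x":0,"y":0,"z":0,"rx":0,"ry":0,"rz":0,"jaw":5}])

```text
clock: 12.9
tool_pos: [0.5572, 0.1792, 0.0235]
eef_rot: [0.724, 0.69, -0.006, 0.005]
contact_force: [-2.3, -15.0, 12.3]
opening: 0.566
finger_force: 7.4
```

Call:
send_rows(motion=[{"x":0.1,"y":0,"z":0,"rx":0,"ry":0,"rz":0,"jaw":5},{"x":0.1,"y":0,"z":0,"rx":0,"ry":0,"rz":0,"jaw":5},{"x":0.1,"y":0,"z":0,"rx":0,"ry":0,"rz":0,"jaw":5},{"x":0,"y":0,"z":0,"rx":0,"ry":0,"rz":0,"jaw":5},{"x":0,"y":0,"z":0,"rx":0,"ry":0,"rz":0,"jaw":5}])

```text
clock: 13.4
tool_pos: [0.5572, 0.1793, 0.0234]
eef_rot: [0.724, 0.69, -0.008, 0.007]
contact_force: [-2.8, -19.2, 15.1]
opening: 0.568
finger_force: 9.8
```

The ballast has met the back wall: the TCP has stopped while the force keeps rising. I'll back off, rise, check it and go on to the hull.

Call:
send_rows(motion=[{"x":-1.5,"y":0,"z":0,"rx":0,"ry":0,"rz":0,"jaw":5},{"x":-1.5,"y":0,"z":-3,"rx":0,"ry":0,"rz":0,"jaw":8.8},{"x":0,"y":0,"z":-5,"rx":0,"ry":0,"rz":0,"jaw":8.8},{"x":0,"y":0,"z":-5,"rx":0,"ry":0,"rz":0,"jaw":8.8},{"x":0,"y":0,"z":-5,"rx":0,"ry":0,"rz":0,"jaw":8.8}])

```text
clock: 13.9
tool_pos: [0.5558, 0.1611, 0.2052]
eef_rot: [0.722, 0.692, 0.001, -0.001]
contact_force: [0.9, 0.3, -0.6]
opening: 0.908
finger_force: 0.0
```

Call:
send_rows(motion=[{"x":0,"y":0,"z":-5,"rx":0,"ry":0,"rz":0,"jaw":8.8},{"x":0,"y":0,"z":-5,"rx":0,"ry":0,"rz":0,"jaw":8.8},{"x":0,"y":0,"z":-4,"rx":0,"ry":0,"rz":0,"jaw":8.8},{"x":0,"y":0,"z":0,"rx":0,"ry":0,"rz":0,"jaw":8.8},{"x":0,"y":0,"z":0,"rx":0,"ry":0,"rz":0,"jaw":8.8}])

```text
clock: 14.4
tool_pos: [0.5563, 0.1609, 0.3438]
eef_rot: [0.722, 0.692, 0.001, 0.0]
contact_force: [0.6, -0.9, -0.0]
opening: 0.996
finger_force: 0.0
```

```bash
python3 - <<'E'
from h import *
np.set_printoptions(precision=4,suppress=True)
s,p,r,y=pose();print(s['clock'],p,y)
t=R.from_matrix(r.T@(R.from_rotvec([0,0,np.radians(87.4)])*R.from_rotvec([np.pi,0,0])).as_matrix()) ;print(t.as_rotvec())
w=snap('wrist','w6')
t=ld('top0')
c=proj(w,[[.558,.244,.026]])[0];print(c)
x,yy=c.astype(int);o=cv2.resize(w['img'][max(0,yy-85):yy+95,max(0,x-90):x+90],None,fx=3,fy=3)
print(max(0,yy-85),x-90)
# hull in top/scene crops
h=cv2.resize(t['img'][165:210,315:365],None,fx=5,fy=5)
O=np.zeros((600,800,3),np.uint8);O[:min(600,o.shape[0]),:o.shape[1]]=o[:600];O[:225,545:795]=h
cv2.imwrite('pics/comp2.png',O[:,:,::-1])
plan([.45,-.2,.35],87.4,8)
E
```

```text
14.4 [0.5563 0.1609 0.3438] 87.5035470613751
[ 0.0017 -0.0013  0.0018]
[251.5791  90.461 ]
5 161
0 x -4.56 y -1.13 z -0.10 rz 0.000
1 x -4.56 y -1.12 z -0.10 rz 0.000
2 x -4.56 y -1.12 z -0.10 rz 0.000
3 x -4.56 y -1.12 z -0.10 rz 0.000
4 x -4.56 y -1.12 z -0.10 rz 0.000
5 x -4.56 y -1.12 z -0.10 rz 0.000
6 x -4.56 y -1.12 z -0.10 rz 0.000
7 x -4.56 y -1.12 z -0.10 rz 0.000
```

View pics/comp2.png

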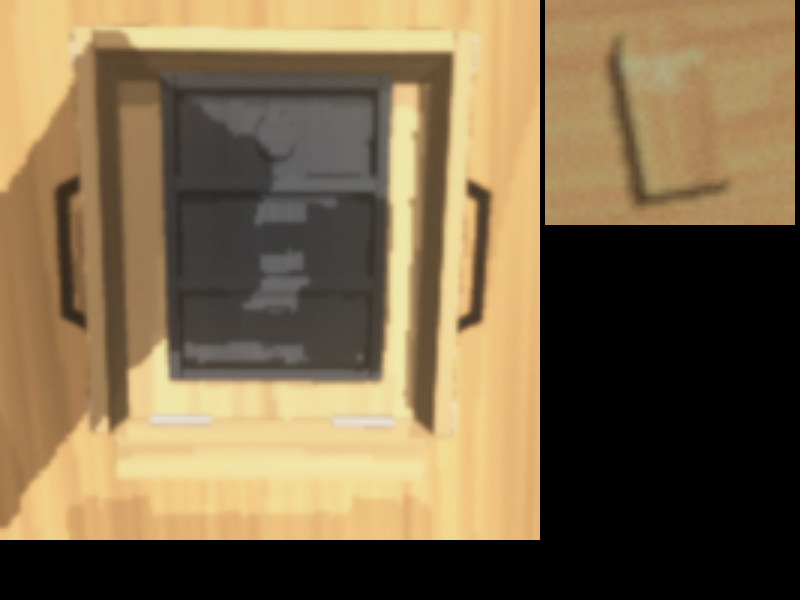

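comp2 shows the ballast home: its top corners are (163,75), (390,75), (382,380) and (170,380), flush with the back wall, with clearance on both sides. Now the hull.

```bash
python3 - <<'E'
from h import *
np.set_printoptions(precision=4,suppress=True)
w=ld('w6')
b=np.array([(163,75),(390,75),(382,380),(170,380)])/3+[161,5]-.3
B=plane(w,b,.026);print(B,B.mean(0))
c=np.array([(78,30),(470,30),(453,435),(92,432)])/3+[161,5]-.3
C=plane(w,c,.065);print(C,C.mean(0))
plan([.40,-.335,.30],3,15)
E
```

```text
[[0.5145 0.3199 0.026 ]
 [0.6114 0.3157 0.026 ]
 [0.6064 0.1874 0.026 ]
 [0.5079 0.1918 0.026 ]] [0.5601 0.2537 0.026 ]
[[0.4867 0.329  0.065 ]
 [0.6378 0.3225 0.065 ]
 [0.6325 0.1663 0.065 ]
 [0.477  0.1744 0.065 ]] [0.5585 0.248  0.065 ]
0 x -3.34 y -0.89 z 0.28 rz 0.098
1 x -3.41 y -0.56 z 0.28 rz 0.098
2 x -3.45 y -0.22 z 0.28 rz 0.098
3 x -3.46 y 0.12 z 0.28 rz 0.098
4 x -3.43 y 0.46 z 0.28 rz 0.098
5 x -3.37 y 0.79 z 0.28 rz 0.098
6 x -3.28 y 1.12 z 0.28 rz 0.098
7 x -3.15 y 1.43 z 0.28 rz 0.098
8 x -2.99 y 1.74 z 0.28 rz 0.098
9 x -2.81 y 2.02 z 0.28 rz 0.098
10 x -2.60 y 2.29 z 0.28 rz 0.098
11 x -2.36 y 2.53 z 0.28 rz 0.098
12 x -2.10 y 2.75 z 0.28 rz 0.098
13 x -1.82 y 2.94 z 0.28 rz 0.098
14 x -1.52 y 3.11 z 0.28 rz 0.098
```

Call:
send_rows(motion=[{"x":-3.3,"y":-0.9,"z":0.3,"rx":0,"ry":0,"rz":0.098,"jaw":8.8},{"x":-3.4,"y":-0.6,"z":0.3,"rx":0,"ry":0,"rz":0.098,"jaw":8.8},{"x":-3.4,"y":-0.2,"z":0.3,"rx":0,"ry":0,"rz":0.098,"jaw":8.8},{"x":-3.5,"y":0.1,"z":0.3,"rx":0,"ry":0,"rz":0.098,"jaw":8.8},{"x":-3.4,"y":0.5,"z":0.3,"rx":0,"ry":0,"rz":0.098,"jaw":8.8}])

```text
clock: 14.95
tool_pos: [0.5029, -0.0057, 0.3259]
eef_rot: [0.87, 0.494, -0.002, -0.001]
contact_force: [1.2, -0.6, 0.1]
opening: 0.996
finger_force: 0.0
```

Call:
send_rows(motion=[{"x":-3.4,"y":0.8,"z":0.3,"rx":0,"ry":0,"rz":0.098,"jaw":8.8},{"x":-3.3,"y":1.1,"z":0.3,"rx":0,"ry":0,"rz":0.098,"jaw":8.8},{"x":-3.1,"y":1.4,"z":0.3,"rx":0,"ry":0,"rz":0.098,"jaw":8.8},{"x":-3,"y":1.7,"z":0.3,"rx":0,"ry":0,"rz":0.098,"jaw":8.8},{"x":-2.8,"y":2,"z":0.3,"rx":0,"ry":0,"rz":0.098,"jaw":8.8}])

```text
clock: 15.45
tool_pos: [0.4505, -0.1698, 0.3111]
eef_rot: [0.963, 0.268, -0.002, -0.001]
contact_force: [0.7, -0.5, 0.8]
opening: 0.999
finger_force: 0.0
```

Call:
send_rows(motion=[{"x":-2.6,"y":2.3,"z":0.3,"rx":0,"ry":0,"rz":0.098,"jaw":8.8},{"x":-2.4,"y":2.5,"z":0.3,"rx":0,"ry":0,"rz":0.098,"jaw":8.8},{"x":-2.1,"y":2.7,"z":0.3,"rx":0,"ry":0,"rz":0.098,"jaw":8.8},{"x":-1.8,"y":2.9,"z":0.3,"rx":0,"ry":0,"rz":0.098,"jaw":8.8},{"x":-1.5,"y":3.1,"z":0.3,"rx":0,"ry":0,"rz":0.098,"jaw":8.8}])

```text
clock: 15.95
tool_pos: [0.3988, -0.3335, 0.296]
eef_rot: [1.0, 0.026, -0.002, -0.001]
contact_force: [-0.1, -0.0, -0.1]
opening: 0.998
finger_force: 0.0
```

```bash
python3 - <<'E'
from h import *
np.set_printoptions(precision=4,suppress=True)
s,p,r,y=pose();print(s['clock'],p,y,s['q'])
w=snap('wrist','w7')
print(proj(w,[[.40,-.335,.03],[.59,-.315,.03]]))
u=ld('w1')
O=np.zeros((600,800,3),np.uint8);O[:384,:512]=w['img']
O[384:600,:512]=u['img'][-216-60:-60]
O[:384,520:800]=cv2.resize(u['img'][150:342,180:320],(280,384))
cv2.imwrite('pics/comp3.png',O[:,:,::-1])
E
```

```text
15.95 [ 0.3988 -0.3335  0.296 ] 3.0122816433179755 [ 0.9883  0.5423 -0.607   1.804   0.3792  0.9182 -1.3052]
[[253.9236 155.6457]
 [244.9587 -18.2297]]
```

View pics/comp3.png

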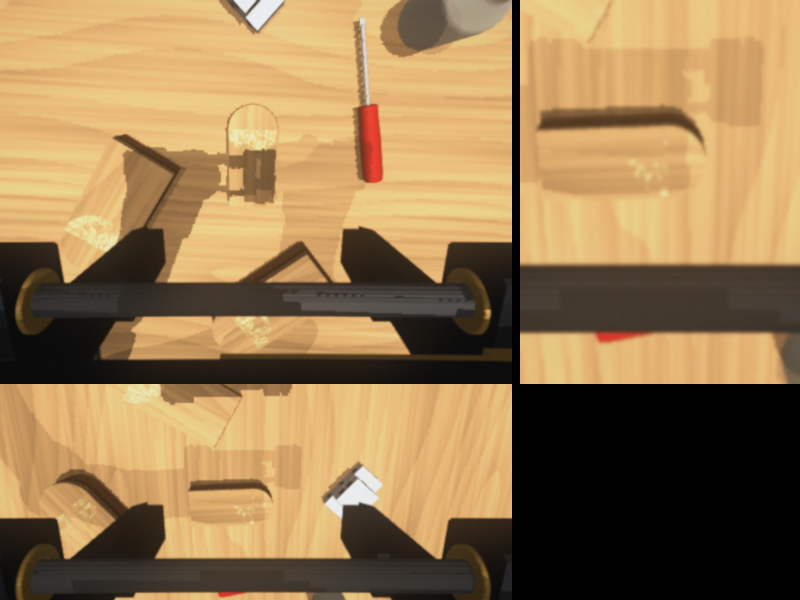

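comp3 shows the hull in w7 with its bow at (252,104), its sides at columns 227 and 278, and its stern at row 203. In w1 the deck's stern corners are at (190,216) and (191,245). The deckhouse is at w1 (352,212).

```bash
python3 - <<'E'
from h import *
np.set_printoptions(precision=4,suppress=True)
w=ld('w7');u=ld('w1')
print(tri(w,[(228,202),(274,203)],u,[(190.5,216),(191.5,245)]))
P=plane(w,[(228,202),(274,203),(252.5,103.5),(227,135),(278,135)],.032);print(P)
st=(P[0]+P[1])/2;ax=P[2]-st;print('len',np.linalg.norm(ax),'yaw',np.degrees(np.arctan2(ax[1],ax[0])),'ctr',(st+P[2])/2)
print('w',np.linalg.norm(P[0]-P[1]),np.linalg.norm(P[3]-P[4]))
for i,j in((3,0),(4,1)): d=P[i]-P[j];print(np.degrees(np.arctan2(d[1],d[0])))
# house in w1: white mask
g=cv2.cvtColor(u['img'],cv2.COLOR_RGB2HSV);m=((g[:,:,1]<40)&(g[:,:,2]>150)).astype(np.uint8)
n,l,st_,ce=cv2.connectedComponentsWithStats(m);print([(st_[i],ce[i]) for i in range(1,n) if st_[i][4]>150])
E
```

```text
[[ 0.3383 -0.305   0.0373  0.0019]
 [ 0.3311 -0.3668  0.0081  0.0012]]
[[ 0.3375 -0.3044  0.032 ]
 [ 0.3393 -0.3646  0.032 ]
 [ 0.4632 -0.3299  0.032 ]
 [ 0.4242 -0.3004  0.032 ]
 [ 0.4275 -0.3633  0.032 ]]
len 0.12487476864373172 yaw 2.106018017753038 ctr [ 0.4008 -0.3322  0.032 ]
w 0.060219270143064996 0.06291569550945886
2.610303214782839
0.8545003676045619
[(array([ 325,  190,   57,   52, 1210], dtype=int32), array([356.2091, 216.0934]))]
```

Call:
send_rows(motion=[{"x":0.1,"y":0,"z":5,"rx":0,"ry":0,"rz":0.017,"jaw":8.8},{"x":0.1,"y":0,"z":5,"rx":0,"ry":0,"rz":0,"jaw":8.8},{"x":0,"y":0,"z":5,"rx":0,"ry":0,"rz":0,"jaw":8.8},{"x":0,"y":0,"z":4,"rx":0,"ry":0,"rz":0,"jaw":8.8},{"x":0,"y":0,"z":3,"rx":0,"ry":0,"rz":0,"jaw":8.8}])

```text
clock: 16.5
tool_pos: [0.4, -0.3309, 0.0741]
eef_rot: [1.0, 0.02, -0.003, -0.002]
contact_force: [-0.1, -0.0, 0.8]
opening: 0.997
finger_force: 0.0
```

Call:
send_rows(motion=[{"x":0,"y":0,"z":2,"rx":0,"ry":0,"rz":0,"jaw":8.8},{"x":0,"y":0,"z":2,"rx":0,"ry":0,"rz":0,"jaw":8.8},{"x":0,"y":0,"z":1.6,"rx":0,"ry":0,"rz":0,"jaw":8.8},{"x":0,"y":0,"z":0,"rx":0,"ry":0,"rz":0,"jaw":8.8},{"x":0,"y":0,"z":0,"rx":0,"ry":0,"rz":0,"jaw":8.8}])

```text
clock: 17.0
tool_pos: [0.4014, -0.3319, 0.0213]
eef_rot: [1.0, 0.02, -0.001, -0.001]
contact_force: [-0.5, -0.6, -0.6]
opening: 0.993
finger_force: 0.0
```

```bash
python3 - <<'E'
from h import *
np.set_printoptions(precision=4,suppress=True)
s,p,r,y=pose();print(s['clock'],p,y,s['q'],s['contact_force'],r[:,2])
E
```

```text
17.0 [ 0.4014 -0.3319  0.0213] 2.2865251919596337 [ 0.7378  0.9519 -0.2255  2.0054  0.7524  0.2704 -1.66  ] [-0.538  -0.587  -0.5699] [-0.0028  0.0014 -1.    ]
```

Call:
send_rows(motion=[{"x":0,"y":0,"z":0,"rx":0,"ry":0,"rz":0,"jaw":5},{"x":0,"y":0,"z":0,"rx":0,"ry":0,"rz":0,"jaw":5},{"x":0,"y":0,"z":0,"rx":0,"ry":0,"rz":0,"jaw":5},{"x":0,"y":0,"z":0,"rx":0,"ry":0,"rz":0,"jaw":5},{"x":0,"y":0,"z":0,"rx":0,"ry":0,"rz":0,"jaw":5}], grip_force=25)

```text
clock: 17.5
tool_pos: [0.4023, -0.333, 0.0224]
eef_rot: [1.0, 0.019, -0.0, 0.0]
contact_force: [-0.2, -0.1, 3.7]
opening: 0.677
finger_force: 25.0
```

Call:
send_rows(motion=[{"x":0,"y":0,"z":-1,"rx":0,"ry":0,"rz":0,"jaw":5},{"x":0,"y":0,"z":-3,"rx":0,"ry":0,"rz":0,"jaw":5},{"x":0,"y":0,"z":-4,"rx":0,"ry":0,"rz":0,"jaw":5},{"x":0,"y":0,"z":-4,"rx":0,"ry":0,"rz":0,"jaw":5},{"x":0,"y":0,"z":-3,"rx":0,"ry":0,"rz":0,"jaw":5}])

```text
clock: 18.0
tool_pos: [0.4021, -0.3329, 0.1745]
eef_rot: [1.0, 0.02, -0.0, 0.0]
contact_force: [0.5, -0.2, -2.3]
opening: 0.679
finger_force: 25.0
```

```bash
python3 - <<'E'
from h import *
np.set_printoptions(precision=4,suppress=True)
s,p,r,y=pose();print(s['clock'],p,y,s['q'],s['contact_force'],s['opening'],s['moment'])
w=snap('wrist','w8')
plan([.5587,.246,.18],87.4,15)
E
```

```text
18.0 [ 0.4021 -0.3329  0.1745] 2.2435380608854447 [ 0.9064  0.706  -0.4999  1.9393  0.5534  0.6346 -1.4807] [ 0.5174 -0.2061 -2.3491] 0.6786986824341595 [-0.0588 -0.0844 -0.0343]
0 x 1.18 y -3.82 z -0.01 rz -0.099
1 x 1.55 y -3.69 z -0.01 rz -0.099
2 x 1.91 y -3.52 z -0.01 rz -0.099
3 x 2.25 y -3.31 z -0.01 rz -0.099
4 x 2.56 y -3.07 z -0.01 rz -0.099
5 x 2.86 y -2.80 z -0.01 rz -0.099
6 x 3.12 y -2.51 z -0.01 rz -0.099
7 x 3.35 y -2.19 z -0.01 rz -0.099
8 x 3.55 y -1.84 z -0.01 rz -0.099
9 x 3.72 y -1.48 z -0.01 rz -0.099
10 x 3.84 y -1.11 z -0.01 rz -0.099
11 x 3.94 y -0.72 z -0.01 rz -0.099
12 x 3.99 y -0.33 z -0.01 rz -0.099
13 x 4.00 y 0.07 z -0.01 rz -0.099
14 x 3.97 y 0.46 z -0.01 rz -0.099
```

Call:
send_rows(motion=[{"x":1.2,"y":-3.8,"z":0,"rx":0,"ry":0,"rz":-0.099,"jaw":5},{"x":1.5,"y":-3.7,"z":0,"rx":0,"ry":0,"rz":-0.099,"jaw":5},{"x":1.9,"y":-3.5,"z":0,"rx":0,"ry":0,"rz":-0.099,"jaw":5},{"x":2.2,"y":-3.3,"z":0,"rx":0,"ry":0,"rz":-0.099,"jaw":5},{"x":2.6,"y":-3.1,"z":0,"rx":0,"ry":0,"rz":-0.099,"jaw":5}])

```text
clock: 18.55
tool_pos: [0.4528, -0.1385, 0.172]
eef_rot: [0.964, 0.266, -0.001, 0.0]
contact_force: [1.6, -0.2, -2.3]
opening: 0.675
finger_force: 25.0
```

Call:
send_rows(motion=[{"x":2.9,"y":-2.8,"z":0,"rx":0,"ry":0,"rz":-0.099,"jaw":5},{"x":3.1,"y":-2.5,"z":0,"rx":0,"ry":0,"rz":-0.099,"jaw":5},{"x":3.3,"y":-2.2,"z":0,"rx":0,"ry":0,"rz":-0.099,"jaw":5},{"x":3.5,"y":-1.8,"z":0,"rx":0,"ry":0,"rz":-0.099,"jaw":5},{"x":3.7,"y":-1.5,"z":0,"rx":0,"ry":0,"rz":-0.099,"jaw":5}])

```text
clock: 19.05
tool_pos: [0.5041, 0.0537, 0.1719]
eef_rot: [0.87, 0.494, -0.001, 0.0]
contact_force: [1.0, 0.6, -3.0]
opening: 0.678
finger_force: 25.0
```

Call:
send_rows(motion=[{"x":3.8,"y":-1.1,"z":0,"rx":0,"ry":0,"rz":-0.099,"jaw":5},{"x":3.9,"y":-0.7,"z":0,"rx":0,"ry":0,"rz":-0.099,"jaw":5},{"x":4,"y":-0.3,"z":0,"rx":0,"ry":0,"rz":-0.099,"jaw":5},{"x":4,"y":0.1,"z":0,"rx":0,"ry":0,"rz":-0.099,"jaw":5},{"x":3.6,"y":0.5,"z":0,"rx":0,"ry":0,"rz":-0.099,"jaw":5}])

```text
clock: 19.55
tool_pos: [0.5562, 0.2427, 0.1717]
eef_rot: [0.722, 0.692, -0.001, -0.0]
contact_force: [0.5, -0.3, -1.2]
opening: 0.679
finger_force: 25.0
```

Call:
send_rows(motion=[{"x":0,"y":0,"z":0,"rx":0,"ry":0,"rz":0,"jaw":5},{"x":0,"y":0,"z":0,"rx":0,"ry":0,"rz":0,"jaw":5},{"x":0,"y":0,"z":0,"rx":0,"ry":0,"rz":0,"jaw":5},{"x":0,"y":0,"z":0,"rx":0,"ry":0,"rz":0,"jaw":5},{"x":0,"y":0,"z":0,"rx":0,"ry":0,"rz":0,"jaw":5}])

```text
clock: 20.05
tool_pos: [0.5564, 0.2398, 0.1717]
eef_rot: [0.724, 0.69, -0.001, 0.0]
contact_force: [0.7, 0.6, -1.7]
opening: 0.678
finger_force: 25.0
```

```bash
python3 - <<'E'
from h import *
np.set_printoptions(precision=4,suppress=True)
s,p,r,y=pose();print(s['clock'],p,y,s['q'],s['contact_force'],s['opening'])
w=snap('wrist','w9')
t=R.from_matrix(r.T@(R.from_rotvec([0,0,np.radians(87.4)])*R.from_rotvec([np.pi,0,0])).as_matrix()) ;print(t.as_rotvec())
plan([.5595,.2455,.055],87.4,5)
E
```

```text
20.05 [0.5564 0.2398 0.1717] 87.23620775275863 [-0.0512  0.8779 -0.8126  1.6785  0.7676  0.9356 -1.214 ] [ 0.7008  0.5957 -1.7289] 0.6778878968526789
[-0.001   0.0014 -0.0029]
0 x 0.11 y 0.06 z 2.33 rz -0.001
1 x 0.11 y 0.06 z 2.33 rz -0.001
2 x 0.11 y 0.06 z 2.33 rz -0.001
3 x 0.11 y 0.06 z 2.33 rz -0.001
4 x 0.11 y 0.06 z 2.33 rz -0.001
```

Call:
send_rows(motion=[{"x":0.3,"y":0.2,"z":2,"rx":0,"ry":0,"rz":-0.003,"jaw":5},{"x":0.3,"y":0.1,"z":3,"rx":0,"ry":0,"rz":0,"jaw":5},{"x":0,"y":0,"z":3,"rx":0,"ry":0,"rz":0,"jaw":5},{"x":0,"y":0,"z":2,"rx":0,"ry":0,"rz":0,"jaw":5},{"x":0,"y":0,"z":1.4,"rx":0,"ry":0,"rz":0,"jaw":5}])

```text
clock: 20.6
tool_pos: [0.5584, 0.2463, 0.0546]
eef_rot: [0.722, 0.692, -0.002, -0.001]
contact_force: [0.9, -1.0, -1.8]
opening: 0.675
finger_force: 25.0
```

Call:
send_rows(motion=[{"x":0,"y":0,"z":0.2,"rx":0,"ry":0,"rz":0,"jaw":5},{"x":0,"y":0,"z":0.2,"rx":0,"ry":0,"rz":0,"jaw":5},{"x":0,"y":0,"z":0.1,"rx":0,"ry":0,"rz":0,"jaw":5},{"x":0,"y":0,"z":0.1,"rx":0,"ry":0,"rz":0,"jaw":5},{"x":0,"y":0,"z":0,"rx":0,"ry":0,"rz":0,"jaw":5}])

```text
clock: 21.1
tool_pos: [0.5599, 0.2472, 0.0523]
eef_rot: [0.722, 0.691, 0.0, -0.0]
contact_force: [-0.9, 0.0, -2.0]
opening: 0.68
finger_force: 25.0
```

```bash
python3 - <<'E'
from h import *
np.set_printoptions(precision=4,suppress=True)
s,p,r,y=pose();print(s['clock'],p,y,s['contact_force'],s['opening'])
E
```

```text
21.1 [0.5599 0.2472 0.0523] 87.48712336907879 [-0.8682  0.0335 -2.0445] 0.6803028786116972
```

Call:
send_rows(motion=[{"x":0,"y":0,"z":0.1,"rx":0,"ry":0,"rz":0,"jaw":5},{"x":0,"y":0,"z":0.1,"rx":0,"ry":0,"rz":0,"jaw":5},{"x":0,"y":0,"z":0.1,"rx":0,"ry":0,"rz":0,"jaw":5},{"x":0,"y":0,"z":0,"rx":0,"ry":0,"rz":0,"jaw":5},{"x":0,"y":0,"z":0,"rx":0,"ry":0,"rz":0,"jaw":5}])

```text
clock: 21.6
tool_pos: [0.5594, 0.2471, 0.0486]
eef_rot: [0.722, 0.691, -0.0, -0.0]
contact_force: [-0.6, -1.0, -2.3]
opening: 0.674
finger_force: 25.0
```

Call:
send_rows(motion=[{"x":0,"y":0,"z":0.1,"rx":0,"ry":0,"rz":0,"jaw":5},{"x":0,"y":0,"z":0.1,"rx":0,"ry":0,"rz":0,"jaw":5},{"x":0,"y":0,"z":0,"rx":0,"ry":0,"rz":0,"jaw":5},{"x":0,"y":0,"z":0,"rx":0,"ry":0,"rz":0,"jaw":5},{"x":0,"y":0,"z":0,"rx":0,"ry":0,"rz":0,"jaw":5}])

```text
clock: 22.1
tool_pos: [0.5595, 0.2472, 0.0484]
eef_rot: [0.722, 0.691, -0.0, 0.0]
contact_force: [-3.1, -2.8, 11.3]
opening: 0.678
finger_force: 25.0
```

The hull is down, with the force reversed to +11 N. I'll release and rise.

Call:
send_rows(motion=[{"x":0,"y":0,"z":-0.1,"rx":0,"ry":0,"rz":0,"jaw":7.4},{"x":0,"y":0,"z":0,"rx":0,"ry":0,"rz":0,"jaw":7.4},{"x":0,"y":0,"z":0,"rx":0,"ry":0,"rz":0,"jaw":7.4},{"x":0,"y":0,"z":0,"rx":0,"ry":0,"rz":0,"jaw":7.4},{"x":0,"y":0,"z":-1,"rx":0,"ry":0,"rz":0,"jaw":7.4}])

```text
clock: 22.6
tool_pos: [0.5587, 0.2464, 0.0567]
eef_rot: [0.722, 0.692, -0.002, -0.001]
contact_force: [-0.2, -0.4, -0.3]
opening: 0.841
finger_force: 0.0
```

Call:
send_rows(motion=[{"x":0,"y":0,"z":-3,"rx":0,"ry":0,"rz":0,"jaw":7.4},{"x":0,"y":0,"z":-5,"rx":0,"ry":0,"rz":0,"jaw":7.4},{"x":0,"y":0,"z":-5,"rx":0,"ry":0,"rz":0,"jaw":7.4},{"x":0,"y":0,"z":-5,"rx":0,"ry":0,"rz":0,"jaw":8.8},{"x":-5,"y":0,"z":-4,"rx":0,"ry":0,"rz":0,"jaw":8.8}])

```text
clock: 23.1
tool_pos: [0.5574, 0.2154, 0.2745]
eef_rot: [0.719, 0.695, 0.005, -0.002]
contact_force: [0.5, -0.6, 0.5]
opening: 0.989
finger_force: 0.0
```

```bash
python3 - <<'E'
from h import *
np.set_printoptions(precision=4,suppress=True)
s,p,r,y=pose();print(s['clock'],p,y,s['contact_force'],s['opening'])
snap('wrist','w10'); snap('scene','scene1'); 
u=ld('w1');t=ld('scene0')
g=cv2.cvtColor(u['img'],cv2.COLOR_RGB2HSV);m=((g[:,:,1]<40)&(g[:,:,2]>150)).astype(np.uint8)
m[:180]=0;m[250:]=0;m[:,:320]=0;m[:,385:]=0
cs,_=cv2.findContours(m,cv2.RETR_EXTERNAL,cv2.CHAIN_APPROX_NONE);c=max(cs,key=cv2.contourArea)
rc=cv2.minAreaRect(c);print(rc)
P=plane(u,cv2.boxPoints(rc),.02);print(P,P.mean(0)); 
e=P[1]-P[0];f=P[2]-P[1]
print([ (np.linalg.norm(v),np.degrees(np.arctan2(v[1],v[0]))) for v in(e,f)])
plan([.595,-.30,.30],50,14)
E
```

```text
23.1 [0.5574 0.2154 0.2745] 87.98096762743423 [ 0.5355 -0.5979  0.5045] 0.9885326218821383
((355.2810363769531, 219.8570556640625), (33.565673828125, 54.84556579589844), 45.93919372558594)
[[ 0.5451 -0.3294  0.02  ]
 [ 0.6015 -0.2664  0.02  ]
 [ 0.6416 -0.3055  0.02  ]
 [ 0.5854 -0.3712  0.02  ]] [ 0.5934 -0.3181  0.02  ]
[(np.float64(0.08460217171666998), np.float64(48.16136309308802)), (np.float64(0.05598315451315273), np.float64(-44.252431020948634))]
0 x -3.59 y 0.42 z -0.19 rz 0.046
1 x -3.56 y 0.59 z -0.19 rz 0.046
2 x -3.53 y 0.75 z -0.19 rz 0.046
3 x -3.49 y 0.92 z -0.19 rz 0.046
4 x -3.45 y 1.08 z -0.19 rz 0.046
5 x -3.39 y 1.24 z -0.19 rz 0.046
6 x -3.33 y 1.39 z -0.19 rz 0.046
7 x -3.27 y 1.54 z -0.19 rz 0.046
8 x -3.19 y 1.69 z -0.19 rz 0.046
9 x -3.11 y 1.84 z -0.19 rz 0.046
10 x -3.02 y 1.98 z -0.19 rz 0.046
11 x -2.93 y 2.12 z -0.19 rz 0.046
12 x -2.82 y 2.25 z -0.19 rz 0.046
13 x -2.72 y 2.38 z -0.19 rz 0.046
```

Call:
send_rows(motion=[{"x":-3.6,"y":0.4,"z":-0.3,"rx":0,"ry":0,"rz":0.046,"jaw":8.8},{"x":-3.6,"y":0.6,"z":-0.3,"rx":0,"ry":0,"rz":0.046,"jaw":8.8},{"x":-3.5,"y":0.7,"z":-0.3,"rx":0,"ry":0,"rz":0.046,"jaw":8.8},{"x":-3.5,"y":0.9,"z":-0.2,"rx":0,"ry":0,"rz":0.046,"jaw":8.8},{"x":-3.4,"y":1.1,"z":0,"rx":0,"ry":0,"rz":0.046,"jaw":8.8}])

```text
clock: 23.7
tool_pos: [0.5706, 0.0271, 0.28]
eef_rot: [0.797, 0.603, -0.001, -0.0]
contact_force: [0.6, 0.3, -0.5]
opening: 0.994
finger_force: 0.0
```

Call:
send_rows(motion=[{"x":-3.4,"y":1.2,"z":0,"rx":0,"ry":0,"rz":0.046,"jaw":8.8},{"x":-3.3,"y":1.4,"z":0,"rx":0,"ry":0,"rz":0.046,"jaw":8.8},{"x":-3.3,"y":1.5,"z":0,"rx":0,"ry":0,"rz":0.046,"jaw":8.8},{"x":-3.2,"y":1.7,"z":0,"rx":0,"ry":0,"rz":0.046,"jaw":8.8},{"x":-3.1,"y":1.8,"z":0,"rx":0,"ry":0,"rz":0.046,"jaw":8.8}])

```text
clock: 24.2
tool_pos: [0.5833, -0.1526, 0.2796]
eef_rot: [0.861, 0.508, -0.001, -0.001]
contact_force: [0.4, 0.1, -1.2]
opening: 0.999
finger_force: 0.0
```

Call:
send_rows(motion=[{"x":-3,"y":2,"z":0,"rx":0,"ry":0,"rz":0.046,"jaw":8.8},{"x":-2.9,"y":2.1,"z":0,"rx":0,"ry":0,"rz":0.046,"jaw":8.8},{"x":-1.5,"y":2.2,"z":0,"rx":0,"ry":0,"rz":0.046,"jaw":8.8},{"x":0,"y":0,"z":0,"rx":0,"ry":0,"rz":0.046,"jaw":8.8},{"x":0,"y":0,"z":0,"rx":0,"ry":0,"rz":0,"jaw":8.8}])

```text
clock: 24.7
tool_pos: [0.599, -0.2482, 0.2793]
eef_rot: [0.904, 0.427, -0.001, -0.001]
contact_force: [-0.1, -0.1, 0.8]
opening: 0.998
finger_force: 0.0
```

```bash
python3 - <<'E'
from h import *
np.set_printoptions(precision=4,suppress=True)
s,p,r,y=pose();print(s['clock'],p,y,s['q'])
t=R.from_matrix(r.T@(R.from_rotvec([0,0,np.radians(y)])*R.from_rotvec([np.pi,0,0])).as_matrix()) ;print(t.as_rotvec())
w=snap('wrist','w11')
g=cv2.cvtColor(w['img'],cv2.COLOR_RGB2HSV);m=((g[:,:,1]<50)&(g[:,:,2]>130)).astype(np.uint8)
n,l,st,ce=cv2.connectedComponentsWithStats(m);print([(st[i],ce[i]) for i in range(1,n) if st[i][4]>150], proj(w,[.593,-.318,.03]))
E
```

```text
24.7 [ 0.599  -0.2482  0.2793] 50.5231241433107 [ 0.7042  0.781  -0.7681  1.434   0.5635  1.156  -0.8365]
[-0.0019  0.0009 -0.    ]
[(array([264, 169,  37,  18, 574], dtype=int32), array([282.162 , 176.4652])), (array([ 263,  187,   39,   45, 1598], dtype=int32), array([281.5313, 208.8335]))] [[284.9604 204.6626]]
```

Call:
send_rows(motion=[{"x":-2,"y":1.4,"z":1.5,"rx":0,"ry":0,"rz":0,"jaw":8.8},{"x":-2,"y":1.4,"z":2,"rx":0,"ry":0,"rz":0,"jaw":8.8},{"x":-1.8,"y":1.2,"z":2,"rx":0,"ry":0,"rz":0,"jaw":8.8},{"x":0,"y":0,"z":2,"rx":0,"ry":0,"rz":0,"jaw":8.8},{"x":0,"y":0,"z":0,"rx":0,"ry":0,"rz":0,"jaw":8.8}])

```text
clock: 25.25
tool_pos: [0.5912, -0.3173, 0.2019]
eef_rot: [0.904, 0.428, -0.003, -0.002]
contact_force: [-0.3, -0.5, 0.2]
opening: 1.001
finger_force: 0.0
```

```bash
python3 - <<'E'
from h import *
np.set_printoptions(precision=4,suppress=True)
s,p,r,y=pose();print(s['clock'],p,y)
w=snap('wrist','w12')
g=cv2.cvtColor(w['img'],cv2.COLOR_RGB2HSV);m=((g[:,:,1]<50)&(g[:,:,2]>130)).astype(np.uint8)
n,l,st,ce=cv2.connectedComponentsWithStats(m)
for i in range(1,n):
    if st[i][4]>100:
        c=cv2.findContours((l==i).astype(np.uint8),0,1)[0][0];rc=cv2.minAreaRect(c);print(st[i],rc)
        for z in(.02,.04):
            P=plane(w,cv2.boxPoints(rc),z);e=P[1]-P[0];f=P[2]-P[1];print(z,P.mean(0),[(np.linalg.norm(v),np.degrees(np.arctan2(v[1],v[0]))) for v in(e,f)])
x,yy=proj(w,[.593,-.318,.03])[0].astype(int);print(x,yy)
o=cv2.resize(w['img'][max(0,yy-70):yy+80,max(0,x-75):x+75],None,fx=3,fy=3)
O=np.zeros((600,800,3),np.uint8);O[:o.shape[0],:o.shape[1]]=o
v=ld('w10');a,b=proj(v,[.559,.245,.06])[0].astype(int);q=cv2.resize(v['img'][max(0,b-75):b+95,a-87:a+87],None,fx=2,fy=2);print(max(0,b-75),a-87,max(0,yy-70),x-75)
O[:q.shape[0],452:452+q.shape[1]]=q[:,:348]
cv2.imwrite('pics/comp4.png',O[:,:,::-1])
E
```

```text
25.25 [ 0.5912 -0.3173  0.2019] 50.699803730985174
[ 228  127   49   82 3655] ((252.1019287109375, 167.35008239746094), (47.50333786010742, 81.01702880859375), 2.2025980949401855)
0.02 [ 0.5907 -0.3141  0.02  ] [(np.float64(0.08314511419013555), np.float64(47.33873713964983)), (np.float64(0.04620742808445107), np.float64(-41.445367276612714))]
0.04 [ 0.5934 -0.311   0.04  ] [(np.float64(0.07788836450473942), np.float64(47.33873713964985)), (np.float64(0.043286019106763766), np.float64(-41.44536727661265))]
256 172
65 166 102 181
```

View pics/comp4.png

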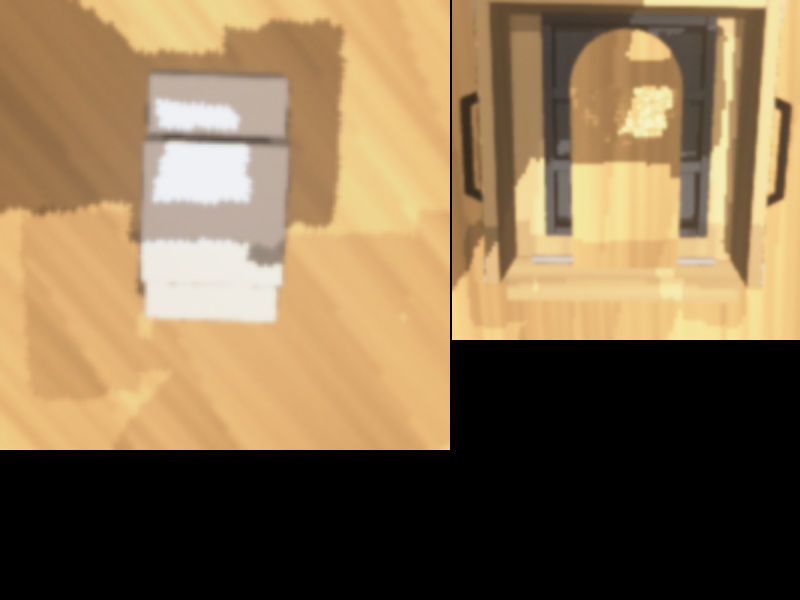

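comp4 shows the deckhouse's upper-block top at crop (145,142), (288,142), (280,285) and (141,283), and its lower block from row 72 to row 320. On the right, the hull sits deck up on the ballast with its bow at (628,28) and its stern near row 266.

```bash
python3 - <<'E'
from h import *
np.set_printoptions(precision=4,suppress=True)
w=ld('w12');v=ld('w10')
f=lambda a,o,s:np.array(a,float)/s+o-.3
U=plane(w,f([(145,142),(288,142),(280,285),(141,283)],[181,102],3),.04);print(U,U.mean(0))
L=plane(w,f([(148,72),(288,77),(275,321),(147,318)],[181,102],3),.02);print(L,L.mean(0))
for P in(U,L):
  for i,j in((0,3),(1,2)): d=P[i]-P[j];print(np.linalg.norm(d),np.degrees(np.arctan2(d[1],d[0])))
H=plane(v,f([(120,28),(120,0)],0,1)*0+f([(628-452,28),(572-452,266),(682-452,266)],[166,65],2)[:2],.058)
H=plane(v,f([(628-452,28),(572-452,266),(682-452,266)],[166,65],2),.058)
c,s=np.cos(np.radians(-2.6)),np.sin(np.radians(-2.6));X=np.array([c,s]);Y=np.array([-s,c])
print('hull in case',[( (h[:2]-[.5583,.2441])@X,(h[:2]-[.5583,.2441])@Y) for h in H])
print(pose()[1],pose()[3])
plan([.592,-.316,.024],48,10)
E
```

```text
[[ 0.5887 -0.283   0.04  ]
 [ 0.623  -0.311   0.04  ]
 [ 0.5925 -0.3457  0.04  ]
 [ 0.5581 -0.3168  0.04  ]] [ 0.5906 -0.3141  0.04  ]
[[ 0.6011 -0.2675  0.02  ]
 [ 0.6353 -0.2975  0.02  ]
 [ 0.5802 -0.3604  0.02  ]
 [ 0.5463 -0.3314  0.02  ]] [ 0.5907 -0.3142  0.02  ]
0.045652760192400076 47.917485397304496
0.04625842324478608 48.68064291872507
0.0841302938613955 49.347319406438736
0.08359210419474211 48.77828328356303
hull in case [(np.float64(0.00032669166737585645), np.float64(0.06457123947853244)), (np.float64(-0.030349068425284183), np.float64(-0.06453910522965141)), (np.float64(0.032703924379842285), np.float64(-0.06398098945239225))]
[ 0.5926 -0.3165  0.2039] 50.749017265060395
0 x 0.00 y -0.01 z 1.80 rz 0.005
1 x 0.00 y -0.01 z 1.80 rz 0.005
2 x 0.00 y -0.01 z 1.80 rz 0.005
3 x 0.00 y -0.01 z 1.80 rz 0.005
4 x 0.00 y -0.01 z 1.80 rz 0.005
5 x 0.00 y -0.01 z 1.80 rz 0.005
6 x 0.00 y -0.01 z 1.80 rz 0.005
7 x 0.00 y -0.01 z 1.80 rz 0.005
8 x 0.00 y -0.01 z 1.80 rz 0.005
9 x 0.00 y -0.01 z 1.80 rz 0.005
```

Call:
send_rows(motion=[{"x":0.05,"y":-0.3,"z":4,"rx":0,"ry":0,"rz":0.036,"jaw":8.8},{"x":0,"y":0,"z":5,"rx":0,"ry":0,"rz":0,"jaw":8.8},{"x":0,"y":0,"z":4,"rx":0,"ry":0,"rz":0,"jaw":8.8},{"x":0,"y":0,"z":3,"rx":0,"ry":0,"rz":0,"jaw":8.8},{"x":0,"y":0,"z":2,"rx":0,"ry":0,"rz":0,"jaw":8.8}])

```text
clock: 25.8
tool_pos: [0.5915, -0.3141, 0.0241]
eef_rot: [0.911, 0.412, -0.0, -0.001]
contact_force: [0.2, -0.6, -0.3]
opening: 0.999
finger_force: 0.0
```

Call:
send_rows(motion=[{"x":0,"y":0,"z":0,"rx":0,"ry":0,"rz":0,"jaw":8.8},{"x":0,"y":0,"z":0,"rx":0,"ry":0,"rz":0,"jaw":4},{"x":0,"y":0,"z":0,"rx":0,"ry":0,"rz":0,"jaw":4},{"x":0,"y":0,"z":0,"rx":0,"ry":0,"rz":0,"jaw":4},{"x":0,"y":0,"z":0,"rx":0,"ry":0,"rz":0,"jaw":4}], grip_force=12)

```text
clock: 26.3
tool_pos: [0.5918, -0.3162, 0.0263]
eef_rot: [0.912, 0.411, 0.0, 0.001]
contact_force: [-0.1, -0.5, -0.4]
opening: 0.658
finger_force: 0.0
```

Call:
send_rows(motion=[{"x":0,"y":0,"z":0,"rx":0,"ry":0,"rz":0,"jaw":4},{"x":0,"y":0,"z":0,"rx":0,"ry":0,"rz":0,"jaw":4},{"x":0,"y":0,"z":0,"rx":0,"ry":0,"rz":0,"jaw":4},{"x":0,"y":0,"z":0,"rx":0,"ry":0,"rz":0,"jaw":4},{"x":0,"y":0,"z":0,"rx":0,"ry":0,"rz":0,"jaw":4}])

```text
clock: 26.8
tool_pos: [0.5912, -0.3159, 0.0254]
eef_rot: [0.912, 0.411, -0.0, 0.0]
contact_force: [-0.7, -0.5, 4.5]
opening: 0.519
finger_force: 12.0
```

```bash
python3 - <<'E'
from h import *
np.set_printoptions(precision=4,suppress=True)
s,p,r,y=pose();print(s['clock'],p,y,s['q'],s['contact_force'],s['opening'],s['finger_force'])
plan([.5590,.2445,.20],87.4,15,[p[0],p[1],.20,y])
E
```

```text
26.8 [ 0.5912 -0.3159  0.0254] 48.531976083273804 [ 0.7192  1.1029 -0.596   1.5237  0.8018  0.7727 -0.9387] [-0.7447 -0.5062  4.5418] 0.519111710523514 12.000264570233412
0 x 2.66 y -2.63 z -0.00 rz -0.045
1 x 2.77 y -2.51 z -0.00 rz -0.045
2 x 2.88 y -2.38 z -0.00 rz -0.045
3 x 2.99 y -2.25 z -0.00 rz -0.045
4 x 3.09 y -2.11 z -0.00 rz -0.045
5 x 3.18 y -1.97 z -0.00 rz -0.045
6 x 3.27 y -1.83 z -0.00 rz -0.045
7 x 3.35 y -1.68 z -0.00 rz -0.045
8 x 3.42 y -1.52 z -0.00 rz -0.045
9 x 3.48 y -1.37 z -0.00 rz -0.045
10 x 3.54 y -1.21 z -0.00 rz -0.045
11 x 3.59 y -1.05 z -0.00 rz -0.045
12 x 3.64 y -0.88 z -0.00 rz -0.045
13 x 3.67 y -0.72 z -0.00 rz -0.045
14 x 3.70 y -0.55 z -0.00 rz -0.045
```

Call:
send_rows(motion=[{"x":0,"y":0,"z":-1,"rx":0,"ry":0,"rz":0,"jaw":4},{"x":0,"y":0,"z":-3,"rx":0,"ry":0,"rz":0,"jaw":4},{"x":0,"y":0,"z":-5,"rx":0,"ry":0,"rz":0,"jaw":4},{"x":0,"y":0,"z":-5,"rx":0,"ry":0,"rz":0,"jaw":4},{"x":0,"y":0,"z":-4,"rx":0,"ry":0,"rz":0,"jaw":4}])

```text
clock: 27.3
tool_pos: [0.5918, -0.3155, 0.2081]
eef_rot: [0.912, 0.411, 0.001, 0.0]
contact_force: [-0.2, 0.2, -0.6]
opening: 0.518
finger_force: 12.0
```

Call:
send_rows(motion=[{"x":2.7,"y":-2.6,"z":0,"rx":0,"ry":0,"rz":-0.045,"jaw":4},{"x":2.8,"y":-2.5,"z":0,"rx":0,"ry":0,"rz":-0.045,"jaw":4},{"x":2.9,"y":-2.4,"z":0,"rx":0,"ry":0,"rz":-0.045,"jaw":4},{"x":3,"y":-2.2,"z":0,"rx":0,"ry":0,"rz":-0.045,"jaw":4},{"x":3.1,"y":-2.1,"z":0,"rx":0,"ry":0,"rz":-0.045,"jaw":4}])

```text
clock: 27.8
tool_pos: [0.5816, -0.1273, 0.2052]
eef_rot: [0.859, 0.512, -0.0, -0.0]
contact_force: [0.5, -0.6, -1.0]
opening: 0.519
finger_force: 12.0
```

Call:
send_rows(motion=[{"x":3.2,"y":-2,"z":0,"rx":0,"ry":0,"rz":-0.045,"jaw":4},{"x":3.3,"y":-1.8,"z":0,"rx":0,"ry":0,"rz":-0.045,"jaw":4},{"x":3.3,"y":-1.7,"z":0,"rx":0,"ry":0,"rz":-0.045,"jaw":4},{"x":3.4,"y":-1.5,"z":0,"rx":0,"ry":0,"rz":-0.045,"jaw":4},{"x":3.5,"y":-1.4,"z":0,"rx":0,"ry":0,"rz":-0.045,"jaw":4}])

```text
clock: 28.3
tool_pos: [0.571, 0.0597, 0.2051]
eef_rot: [0.796, 0.605, -0.0, -0.0]
contact_force: [0.7, -0.2, -1.2]
opening: 0.52
finger_force: 12.0
```

Call:
send_rows(motion=[{"x":3.5,"y":-1.2,"z":0,"rx":0,"ry":0,"rz":-0.045,"jaw":4},{"x":3.6,"y":-1,"z":0,"rx":0,"ry":0,"rz":-0.045,"jaw":4},{"x":3.6,"y":-0.9,"z":0,"rx":0,"ry":0,"rz":-0.045,"jaw":4},{"x":3.7,"y":-0.7,"z":0,"rx":0,"ry":0,"rz":-0.045,"jaw":4},{"x":3.5,"y":-0.6,"z":0,"rx":0,"ry":0,"rz":-0.045,"jaw":4}])

```text
clock: 28.8
tool_pos: [0.5605, 0.2444, 0.2051]
eef_rot: [0.723, 0.691, -0.0, -0.0]
contact_force: [0.3, -0.4, -0.0]
opening: 0.517
finger_force: 12.0
```

Call:
send_rows(motion=[{"x":0,"y":0,"z":2,"rx":0,"ry":0,"rz":0,"jaw":4},{"x":0,"y":0,"z":2,"rx":0,"ry":0,"rz":0,"jaw":4},{"x":0,"y":0,"z":2,"rx":0,"ry":0,"rz":0,"jaw":4},{"x":0,"y":0,"z":0,"rx":0,"ry":0,"rz":0,"jaw":4},{"x":0,"y":0,"z":0,"rx":0,"ry":0,"rz":0,"jaw":4}])

```text
clock: 29.3
tool_pos: [0.5607, 0.2428, 0.1452]
eef_rot: [0.724, 0.69, -0.0, -0.001]
contact_force: [-0.2, -0.4, -0.4]
opening: 0.522
finger_force: 12.0
```

```bash
python3 - <<'E'
from h import *
np.set_printoptions(precision=4,suppress=True)
s,p,r,y=pose();print(s['clock'],p,y,s['contact_force'],s['opening'],s['finger_force'])
t=R.from_matrix(r.T@(R.from_rotvec([0,0,np.radians(87.4)])*R.from_rotvec([np.pi,0,0])).as_matrix()) ;print(t.as_rotvec())
plan([.5590,.2435,.09],87.4,5)
E
```

```text
29.3 [0.5607 0.2428 0.1452] 87.22093454536981 [-0.2376 -0.3638 -0.4486] 0.5216049815545628 11.999914384796284
[-0.0014 -0.     -0.0031]
0 x 0.01 y -0.03 z 1.10 rz -0.001
1 x 0.01 y -0.03 z 1.10 rz -0.001
2 x 0.01 y -0.03 z 1.10 rz -0.001
3 x 0.01 y -0.03 z 1.10 rz -0.001
4 x 0.01 y -0.03 z 1.10 rz -0.001
```

Call:
send_rows(motion=[{"x":0.1,"y":-0.2,"z":2,"rx":0,"ry":0,"rz":-0.003,"jaw":4},{"x":0,"y":0,"z":2,"rx":0,"ry":0,"rz":0,"jaw":4},{"x":0,"y":0,"z":1,"rx":0,"ry":0,"rz":0,"jaw":4},{"x":0,"y":0,"z":0.5,"rx":0,"ry":0,"rz":0,"jaw":4},{"x":0,"y":0,"z":0,"rx":0,"ry":0,"rz":0,"jaw":4}])

```text
clock: 29.8
tool_pos: [0.559, 0.2439, 0.0902]
eef_rot: [0.723, 0.691, -0.0, -0.0]
contact_force: [0.0, -0.2, -1.1]
opening: 0.521
finger_force: 12.0
```

Call:
send_rows(motion=[{"x":0,"y":0,"z":0.1,"rx":0,"ry":0,"rz":0,"jaw":4},{"x":0,"y":0,"z":0.1,"rx":0,"ry":0,"rz":0,"jaw":4},{"x":0,"y":0,"z":0.1,"rx":0,"ry":0,"rz":0,"jaw":4},{"x":0,"y":0,"z":0.1,"rx":0,"ry":0,"rz":0,"jaw":4},{"x":0,"y":0,"z":0,"rx":0,"ry":0,"rz":0,"jaw":4}])

```text
clock: 30.3
tool_pos: [0.5588, 0.2436, 0.0859]
eef_rot: [0.723, 0.691, -0.0, -0.0]
contact_force: [-0.0, -0.5, -0.9]
opening: 0.518
finger_force: 12.0
```

Call:
send_rows(motion=[{"x":0,"y":0,"z":0.1,"rx":0,"ry":0,"rz":0,"jaw":4},{"x":0,"y":0,"z":0.1,"rx":0,"ry":0,"rz":0,"jaw":4},{"x":0,"y":0,"z":0,"rx":0,"ry":0,"rz":0,"jaw":4},{"x":0,"y":0,"z":0,"rx":0,"ry":0,"rz":0,"jaw":4},{"x":0,"y":0,"z":0,"rx":0,"ry":0,"rz":0,"jaw":4}])

```text
clock: 30.8
tool_pos: [0.5588, 0.2437, 0.0839]
eef_rot: [0.723, 0.691, -0.0, -0.0]
contact_force: [-0.1, 0.5, -0.3]
opening: 0.525
finger_force: 12.0
```

Call:
send_rows(motion=[{"x":0,"y":0,"z":0.1,"rx":0,"ry":0,"rz":0,"jaw":4},{"x":0,"y":0,"z":0.1,"rx":0,"ry":0,"rz":0,"jaw":4},{"x":0,"y":0,"z":0,"rx":0,"ry":0,"rz":0,"jaw":4},{"x":0,"y":0,"z":0,"rx":0,"ry":0,"rz":0,"jaw":4},{"x":0,"y":0,"z":0,"rx":0,"ry":0,"rz":0,"jaw":4}])

```text
clock: 31.3
tool_pos: [0.5589, 0.2438, 0.0833]
eef_rot: [0.723, 0.691, -0.0, 0.0]
contact_force: [-2.8, -0.9, 9.9]
opening: 0.519
finger_force: 12.0
```

The deckhouse is on the deck, with force +10 N at the expected height. I'll release and rise.

Call:
send_rows(motion=[{"x":0,"y":0,"z":-0.1,"rx":0,"ry":0,"rz":0,"jaw":6.4},{"x":0,"y":0,"z":0,"rx":0,"ry":0,"rz":0,"jaw":6.4},{"x":0,"y":0,"z":0,"rx":0,"ry":0,"rz":0,"jaw":6.4},{"x":0,"y":0,"z":0,"rx":0,"ry":0,"rz":0,"jaw":6.4},{"x":0,"y":0,"z":-0.5,"rx":0,"ry":0,"rz":0,"jaw":6.4}])

```text
clock: 31.8
tool_pos: [0.5584, 0.2434, 0.0873]
eef_rot: [0.723, 0.691, -0.001, -0.0]
contact_force: [1.5, -0.2, 0.0]
opening: 0.724
finger_force: 0.0
```

Call:
send_rows(motion=[{"x":0,"y":0,"z":-2,"rx":0,"ry":0,"rz":0,"jaw":6.4},{"x":0,"y":0,"z":-4,"rx":0,"ry":0,"rz":0,"jaw":6.4},{"x":0,"y":0,"z":-5,"rx":0,"ry":0,"rz":0,"jaw":6.4},{"x":0,"y":0,"z":-5,"rx":0,"ry":0,"rz":0,"jaw":6.4},{"x":0,"y":0,"z":-3,"rx":0,"ry":0,"rz":0,"jaw":6.4}])

```text
clock: 32.3
tool_pos: [0.5595, 0.2451, 0.2823]
eef_rot: [0.723, 0.691, 0.002, -0.0]
contact_force: [0.9, 0.8, 0.3]
opening: 0.73
finger_force: 0.0
```

Call:
send_rows(motion=[{"x":-3,"y":0,"z":0,"rx":0,"ry":0,"rz":0,"jaw":6.4},{"x":-3,"y":0,"z":0,"rx":0,"ry":0,"rz":0,"jaw":6.4},{"x":0,"y":0,"z":0,"rx":0,"ry":0,"rz":0,"jaw":6.4},{"x":0,"y":0,"z":0,"rx":0,"ry":0,"rz":0,"jaw":6.4},{"x":0,"y":0,"z":0,"rx":0,"ry":0,"rz":0,"jaw":6.4}])

```text
clock: 32.8
tool_pos: [0.556, 0.1852, 0.2782]
eef_rot: [0.723, 0.691, 0.0, -0.001]
contact_force: [-0.3, 0.6, -0.0]
opening: 0.727
finger_force: 0.0
```

```bash
python3 - <<'E'
from h import *
s,p,r,y=pose();print(s['clock'],p,y,s['contact_force'])
w=snap('wrist','w13');t=snap('top','t1')
x,yy=proj(w,[.559,.245,.06])[0].astype(int);o=cv2.resize(w['img'][max(0,yy-90):yy+100,max(0,x-95):x+95],None,fx=2.6,fy=2.6)
print(max(0,yy-90),max(0,x-95))
O=np.zeros((600,800,3),np.uint8);O[:min(600,o.shape[0]),:o.shape[1]]=o[:600]
O[:288,500:800]=cv2.resize(t['img'],None,fx=.75,fy=.75)[:,:300];O[300:588,500:800]=cv2.resize(t['img'],None,fx=.75,fy=.75)[:,84:384]
cv2.imwrite('pics/final.png',O[:,:,::-1])
E
```

```text
32.8 [0.55598515 0.18518028 0.27819413] 87.46739691680096 [-0.29629445  0.57529033 -0.03901644]
20 159
```

View pics/final.png

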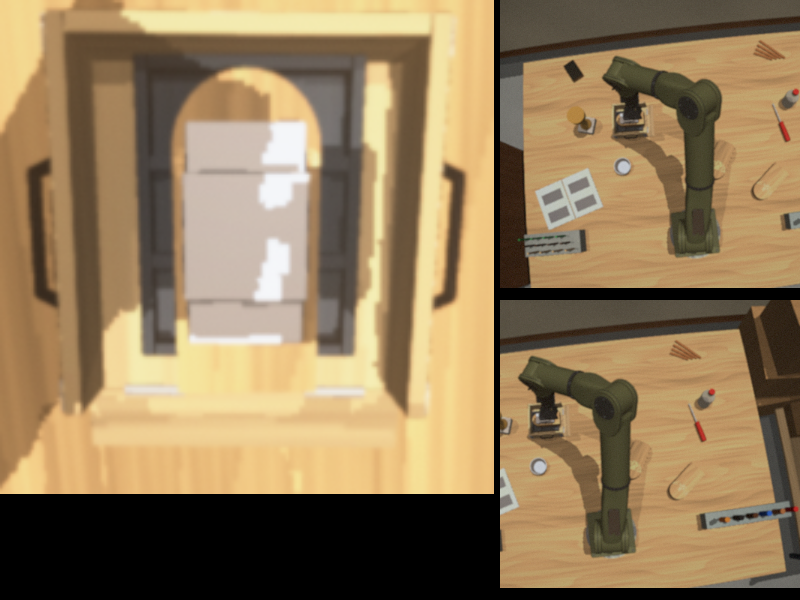

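The final picture shows the ballast against the back wall, the hull deck up on it, inside the mouth, and the deckhouse upright and centred on the deck around crop (245,235). The bystanders are where they were, and the arm is clear.

```bash
python3 -c "
from plant import *
print(finish_job())"
```

```text
the job is handed in; nothing more can be done
None
```

The job is handed in at about 33 s on the robot's clock: the ballast was slid home against the back wall, the hull sits deck up on it inside the mouth, and the deckhouse stands upright on the deck, with the trophy, bottle, tub and screwdriver untouched.

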